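# Check gimbal links for worn pivots and sort them

### The job

Check the gimbal links in the rack for worn pivots: first swing the arms of all of them to the left as far as each will go and leave them there, then swing them all to the right as far as they go, and note how much play each one has. Lay every sound link, which barely moves, flat in its own compartment of the white tray with the arm in the narrow neck, and put every worn one, whose arm swings loosely, in the black reject bin with its arm still swung out to the side, so that the fault shows. Leave the bin upright on the bench and do not disturb the pliers and the screwdriver.

Things in the scene. Friction and masses are not known exactly. Their poses are not given: they have to be found in the camera images.
- link_a_mid (a point): Gimbal link a (all look alike, 150 mm long, 0.18 kg; None if absent): orange housing 89 long x 30 wide x 22 mm high with a dark steel arm pivoted in its fork. The point is on the housing, 11 mm above its underside, near its balance: grip it here across the 30 mm. x = along the housing to the arm, z up. Housing from 35 mm behind to 54 mm ahead, pivot 39 mm, arm tip 107 mm ahead.
- link_a_tip (a point): Centre of the black round knob at the end of the arm of link a, 68 mm from the pivot: 14 mm across, 16 mm high, from 6 mm below the point to 10 mm above it; the point is 11 mm above the level of the housing's underside. The bar behind it is 12 mm wide and 10 mm high.
- link_a_arm (a joint): Angle of the arm of link a about its upright pivot; 0 = in line with the housing, positive = tip to the left (anticlockwise from above). It stays where it is left (friction about 2 N at the tip). A sound link gives about 0.035 rad (2 mm at the tip) each way before its stop, a worn one 0.30 rad (20 mm). Which are worn, only rocking tells.
- link_b_mid (a point): Gimbal link b (all look alike, 150 mm long, 0.18 kg; None if absent): orange housing 89 long x 30 wide x 22 mm high with a dark steel arm pivoted in its fork. The point is on the housing, 11 mm above its underside, near its balance: grip it here across the 30 mm. x = along the housing to the arm, z up. Housing from 35 mm behind to 54 mm ahead, pivot 39 mm, arm tip 107 mm ahead.
- link_b_tip (a point): Centre of the black round knob at the end of the arm of link b, 68 mm from the pivot: 14 mm across, 16 mm high, from 6 mm below the point to 10 mm above it; the point is 11 mm above the level of the housing's underside. The bar behind it is 12 mm wide and 10 mm high.
- link_b_arm (a joint): Angle of the arm of link b about its upright pivot; 0 = in line with the housing, positive = tip to the left (anticlockwise from above). It stays where it is left (friction about 2 N at the tip). A sound link gives about 0.035 rad (2 mm at the tip) each way before its stop, a worn one 0.30 rad (20 mm). Which are worn, only rocking tells.
- link_c_mid (a point): Gimbal link c (all look alike, 150 mm long, 0.18 kg; None if absent): orange housing 89 long x 30 wide x 22 mm high with a dark steel arm pivoted in its fork. The point is on the housing, 11 mm above its underside, near its balance: grip it here across the 30 mm. x = along the housing to the arm, z up. Housing from 35 mm behind to 54 mm ahead, pivot 39 mm, arm tip 107 mm ahead.
- link_c_tip (a point): Centre of the black round knob at the end of the arm of link c, 68 mm from the pivot: 14 mm across, 16 mm high, from 6 mm below the point to 10 mm above it; the point is 11 mm above the level of the housing's underside. The bar behind it is 12 mm wide and 10 mm high.
- link_c_arm (a joint): Angle of the arm of link c about its upright pivot; 0 = in line with the housing, positive = tip to the left (anticlockwise from above). It stays where it is left (friction about 2 N at the tip). A sound link gives about 0.035 rad (2 mm at the tip) each way before its stop, a worn one 0.30 rad (20 mm). Which are worn, only rocking tells.
- link_d_mid (a point): Gimbal link d (all look alike, 150 mm long, 0.18 kg; None if absent): orange housing 89 long x 30 wide x 22 mm high with a dark steel arm pivoted in its fork. The point is on the housing, 11 mm above its underside, near its balance: grip it here across the 30 mm. x = along the housing to the arm, z up. Housing from 35 mm behind to 54 mm ahead, pivot 39 mm, arm tip 107 mm ahead.
- link_d_tip (a point): Centre of the black round knob at the end of the arm of link d, 68 mm from the pivot: 14 mm across, 16 mm high, from 6 mm below the point to 10 mm above it; the point is 11 mm above the level of the housing's underside. The bar behind it is 12 mm wide and 10 mm high.
- link_d_arm (a joint): Angle of the arm of link d about its upright pivot; 0 = in line with the housing, positive = tip to the left (anticlockwise from above). It stays where it is left (friction about 2 N at the tip). A sound link gives about 0.035 rad (2 mm at the tip) each way before its stop, a worn one 0.30 rad (20 mm). Which are worn, only rocking tells.
- link_e_mid (a point): Gimbal link e (all look alike, 150 mm long, 0.18 kg; None if absent): orange housing 89 long x 30 wide x 22 mm high with a dark steel arm pivoted in its fork. The point is on the housing, 11 mm above its underside, near its balance: grip it here across the 30 mm. x = along the housing to the arm, z up. Housing from 35 mm behind to 54 mm ahead, pivot 39 mm, arm tip 107 mm ahead.
- link_e_tip (a point): Centre of the black round knob at the end of the arm of link e, 68 mm from the pivot: 14 mm across, 16 mm high, from 6 mm below the point to 10 mm above it; the point is 11 mm above the level of the housing's underside. The bar behind it is 12 mm wide and 10 mm high.
- link_e_arm (a joint): Angle of the arm of link e about its upright pivot; 0 = in line with the housing, positive = tip to the left (anticlockwise from above). It stays where it is left (friction about 2 N at the tip). A sound link gives about 0.035 rad (2 mm at the tip) each way before its stop, a worn one 0.30 rad (20 mm). Which are worn, only rocking tells.
- rack: Fixed aluminium checking rack, 170 x 332 mm, floor 6 mm high; origin under its middle, x = the way the arms point (away from the robot), y left. Five nests 68 mm apart along y: each holds a link's housing between grey cheeks, 10 mm above the rack floor, with 2 mm of slack a side, so it stays put while its arm is rocked; it lifts straight up and out.
- comp_1 (a point): Compartment 1 of 3 (62 mm apart) of the loose white tray (0.8 kg), floor 4 mm, walls up to 14 mm: where a link's _mid point comes when it lies properly, 15 mm above the tray's underside; x = the way the arm must point. Inside 56 mm wide, from 45 mm behind to 125 mm ahead of the point; from 75 mm ahead on, green blocks as high as the walls narrow it to a 28 mm neck for the arm.
- comp_2 (a point): Compartment 2 of 3 (62 mm apart) of the loose white tray (0.8 kg), floor 4 mm, walls up to 14 mm: where a link's _mid point comes when it lies properly, 15 mm above the tray's underside; x = the way the arm must point. Inside 56 mm wide, from 45 mm behind to 125 mm ahead of the point; from 75 mm ahead on, green blocks as high as the walls narrow it to a 28 mm neck for the arm.
- comp_3 (a point): Compartment 3 of 3 (62 mm apart) of the loose white tray (0.8 kg), floor 4 mm, walls up to 14 mm: where a link's _mid point comes when it lies properly, 15 mm above the tray's underside; x = the way the arm must point. Inside 56 mm wide, from 45 mm behind to 125 mm ahead of the point; from 75 mm ahead on, green blocks as high as the walls narrow it to a 28 mm neck for the arm.
- reject_bin: Black open reject bin, loose, 182 x 131 mm, 0.45 kg; origin in the middle of its underside, long side along its x. Inside 175 x 120 mm, floor 2 mm up, walls 75 mm high, but 31 mm at the -x front.
- pliers: Loose pliers with red grips lying behind the rack, 150 mm long; not to be disturbed.
- red_driver: Loose screwdriver with a red cap lying behind the rack, 140 mm long; not to be disturbed.
Things that resemble listed ones, but are neither listed nor needed, are in the scene too. Leave any green look-alike of the part that bears link_a_mid alone.

How it is judged:
By the outcome, as a careful person would: the job done as asked, in the order asked, and still so for the second after the job is handed in, with the robot touching nothing.
Of link_a, link_b, link_c, link_d, link_e only 4 to 5 are there at a start; the rules pass over those that are not, and their reading is None.
At some moment in a run one of reject_bin, tray may be knocked a few centimetres aside while the robot is not near it.
It also fails if it takes over 210 s, if anything falls off the work surface, if the arm or the gripper's body presses on something with over 40 N, if the wrist force passes 120 N, or if a joint passes its speed limit or range.

### The arm

A 6-joint arm with a two-finger parallel gripper is mounted at the origin on a cart in front of the work surface, level with it; the furniture and walls round the work are solid. World frame = base frame: x ahead of the robot, y to its left, z up, the work surface at z = 0. Lengths are in m, angles in degrees, forces in N, time in s.
With the tool pointing down it reaches from about 0.4 to 0.825 m from the base axis. Payload 7 kg.
Tool frame: the origin (TCP) lies at the very end of the fingers, on their centre line; the grasp point (between the pads) lies 19 mm behind it; z points along the fingers, y is the direction in which the jaws open and shut (so a half turn about z gives the same grasp; the last joint's range is limited). The gripper opens to 88 mm and grips with 3 to 60 N. Pads are 19 mm wide; open, the fingers measure 130 mm over their backs; the gripper's body (78 mm by 193 mm) begins 47 mm behind the grasp point.
Start: joints at [-59.868, 20.546, 0.682, 0, -70.136, -16.507], TCP at [0.159, -0.656, 0.227] pointing down, gripper open.
Joint ranges: [-176.03, 176.03], [-82.01, 121.73], [-58.28, 71.71], [-173.87, 95.51], [-174.79, -0.11], [-173.66, 173.66]. Speed limits (degrees/s): [136.94, 136.94, 172.46, 180, 180, 180].

### API

Orientations are given as [roll, pitch, yaw] about the fixed x, y, z axes, in that order (R = Rz(yaw) Ry(pitch) Rx(roll)).
In Python, from plant import ctrl gives the robot as it stands.
- The arm moves only by the tool move_arm, never from a script. Its argument "increments" is a list of rows, each a list of 2 entries, a list of its own where there are three numbers: the shift along the world's x, y, z in mm, then the turn about the world's z in rad. A call has exactly 8 rows; each row shifts and turns the pose as measured when the row begins; what a row does not reach is not made up. A row lasts 1/10 s, in which the tool goes at most 50 mm and 8.59 degrees, less where a joint would pass 70% of its speed; a pose out of reach is approached as far as the arm can. A call with a gripper value outside its range is refused whole. "jaw" is the gripper command: -1 is shut, 1 is fully open, values between are in proportion, set as the call begins (left out, the last holds). The fingers move at their own pace and stop on an object; the grip force is fixed at half the most. Time passes only in rows, so rows that do not move let the fingers close, or fill a call up. It gives the time, the measured TCP pose, the force and the opening at its end, in the units of the state.
- ctrl.get_obs(): the state, without advancing time (a new reading comes with each control period).
- ctrl.snapshot(name): name is "side" or "top" or "wrist"; returns a dict with "color" (420x560x3 uint8, red, green, blue), "fx", "fy", "cx", "cy" (pixels), "R" (3x3) and "t" (3): a world point X has camera coordinates R X + t. Camera axes: x right, y down, z forward; pixel columns grow to the right and rows downward; lengths in m; the calibration is good to about 2 mm. A picture is of the moment at which its call begins. There is no depth.
- ctrl.close_job(): hands the job in, once; it reports no verdict.
The state is a dict: "clock": time; "joint_pos": joint angles; "qvel": joint speeds; "tau": joint torques, N m; "tool_pos": TCP position; "orientation": TCP orientation; "force": force on the tool from outside, world axes, zero at the start; "moment": the same for the moment, N m; "opening": finger opening in m.
Only numpy, scipy, OpenCV 4.12 (cv2) and the standard library are available. Lean on these libraries where they do the work, as an engineer would, in place of code of your own. Each camera call takes 0.05 s, during which the arm holds its last target.

## Working session

There is one attempt and no reset: what is moved stays moved. The work goes in short steps, Python scripts to look and compute and a tool call to move; the robot and the scene stay as the last step left them, time stands still between calls to the robot, and variables do not carry over. Pictures are saved under pics/ and viewed, and the job is handed in when it is done.

Besides the shell and the picture viewer there is one more tool, called after "Call:" by a JSON object that holds its "fn" and its "kwargs". move_arm: Moves the arm, as the interface text tells. Its arguments: {"type":"object","properties":{"increments":{"type":"array","items":{"type":"array"}},"jaw":{"type":"number"}},"required":["increments"]}

```bash
ls; mkdir -p pics; cat > h.py <<'E'
import numpy as np, cv2, json
from plant import ctrl
def snap(n,f):
    s=ctrl.snapshot(n); cv2.imwrite('pics/'+f+'.png',cv2.cvtColor(s['color'],cv2.COLOR_RGB2BGR))
    np.savez('pics/'+f+'.npz',**{k:np.array(v) for k,v in s.items()}); return s
def load(f): return dict(np.load('pics/'+f+'.npz'))
def back(s,u,v,z):
    R=np.array(s['R']);t=np.array(s['t']).ravel();c=-R.T@t
    d=R.T@np.array([(u-s['cx'])/s['fx'],(v-s['cy'])/s['fy'],1.]); return c+d*(z-c[2])/d[2]
def proj(s,X):
    p=np.array(s['R'])@np.array(X)+np.array(s['t']).ravel(); return np.array([s['fx']*p[0]/p[2]+s['cx'],s['fy']*p[1]/p[2]+s['cy']])
def tri(obs):
    A=[];b=[]
    for s,u,v in obs:
        R=np.array(s['R']);t=np.array(s['t']).ravel();c=-R.T@t
        d=R.T@np.array([(u-s['cx'])/s['fx'],(v-s['cy'])/s['fy'],1.]);d/=np.linalg.norm(d)
        P=np.eye(3)-np.outer(d,d);A.append(P);b.append(P@c)
    return np.linalg.lstsq(np.vstack(A),np.hstack(b),rcond=None)[0]
E
python3 - <<'E'
from h import *
for n in ['side','top','wrist']:
    s=snap(n,n+'0'); R=np.array(s['R']); print(n,s['fx'],s['cx'],s['cy'],'pos',-R.T@np.array(s['t']).ravel(),R.round(3).tolist())
print(ctrl.get_obs())
E
```

```text
pics
side 428.43817352676047 277.77128191518005 213.23737223950502 pos [0.18711871 1.10400582 0.60547978] [[-0.949, -0.315, -0.023], [-0.112, 0.403, -0.909], [0.296, -0.859, -0.417]]
top 382.8321654247158 283.2553268069265 206.97315376928736 pos [ 0.45896665 -0.0694551   1.31935775] [[-0.006, -1.0, -0.016], [-0.997, 0.007, -0.08], [0.08, 0.015, -0.997]]
wrist 333.35029475246273 274.56372122685787 205.31468899032862 pos [ 0.08054656 -0.67435692  0.38431098] [[-0.236, 0.972, 0.001], [0.927, 0.224, 0.299], [0.29, 0.072, -0.954]]
{'clock': 0.15, 'joint_pos': array([-5.98683744e+01,  2.05833160e+01,  6.46469734e-01, -1.36673445e-02,
       -7.01358299e+01, -1.65081854e+01]), 'qvel': array([ 0.00023138, -0.21198285,  0.14778981,  0.09778738,  0.06926831,
       -0.05123384]), 'tau': array([-1.55340567e-03, -5.83275568e+01,  2.93291098e+01,  7.00108096e+00,
        8.82736640e-03, -1.02043682e-04]), 'tool_pos': array([ 0.15888887, -0.65566104,  0.22583107]), 'orientation': array([ 1.79926668e+02, -8.33260137e-03, -1.66381207e+02]), 'force': array([ 0.40873763, -0.5292437 ,  0.04040536]), 'moment': array([ 0.00407704, -0.00230023,  0.01100848]), 'opening': 0.08772856449924077}
```

View pics/top0.png

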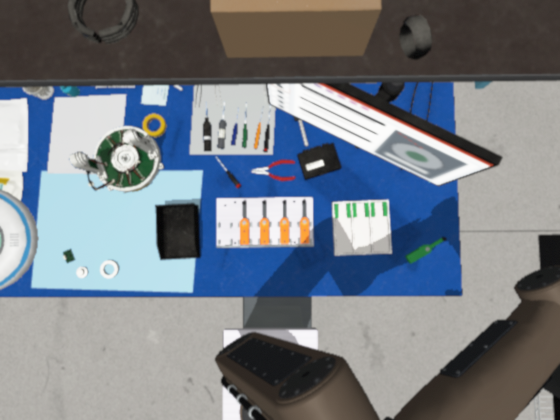

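View pics/side0.png

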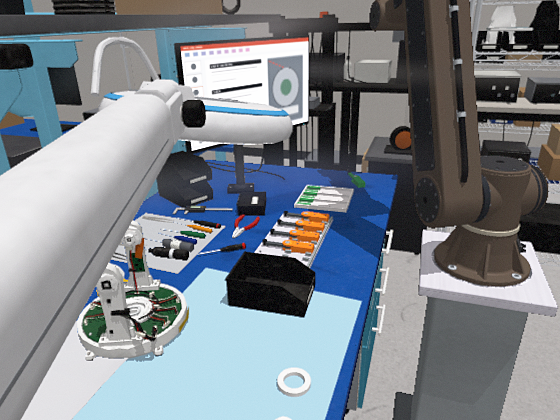

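View pics/wrist0.png

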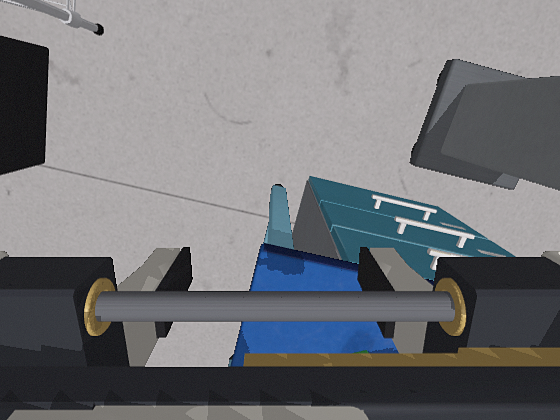

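The top view shows four orange links in the rack, with knobs near px (245,203), (265,203), (284,203) and (305,203) and one empty nest on the left. Also in view are the bin at (178,232), the tray at (362,228) and the green look-alike at (425,250). Next I'll look at close crops.

```bash
python3 - <<'E'
from h import *
a=cv2.imread('pics/top0.png')
cv2.imwrite('pics/c1.png',cv2.resize(a[185:265,205:325],None,fx=6.5,fy=6.5,interpolation=cv2.INTER_CUBIC))
cv2.imwrite('pics/c2.png',cv2.resize(a[190:265,325:400],None,fx=7,fy=7,interpolation=cv2.INTER_CUBIC))
cv2.imwrite('pics/c3.png',cv2.resize(a[195:270,145:210],None,fx=7,fy=7,interpolation=cv2.INTER_CUBIC))
s=load('top0')
for u,v,z in [(245,205,.027),(305,205,.027),(245,240,.03),(305,240,.03),(217,198,.006),(313,198,.006),(217,247,.006),(313,247,.006)]: print(u,v,back(s,u,v,z).round(3))
E
```

```text
245 205 [0.571 0.08  0.027]
305 205 [ 0.569 -0.123  0.027]
245 240 [0.453 0.08  0.03 ]
305 240 [ 0.451 -0.122  0.03 ]
217 198 [0.598 0.18  0.006]
313 198 [ 0.595 -0.152  0.006]
217 247 [0.429 0.179 0.006]
313 247 [ 0.427 -0.15   0.006]
```

View pics/c1.png

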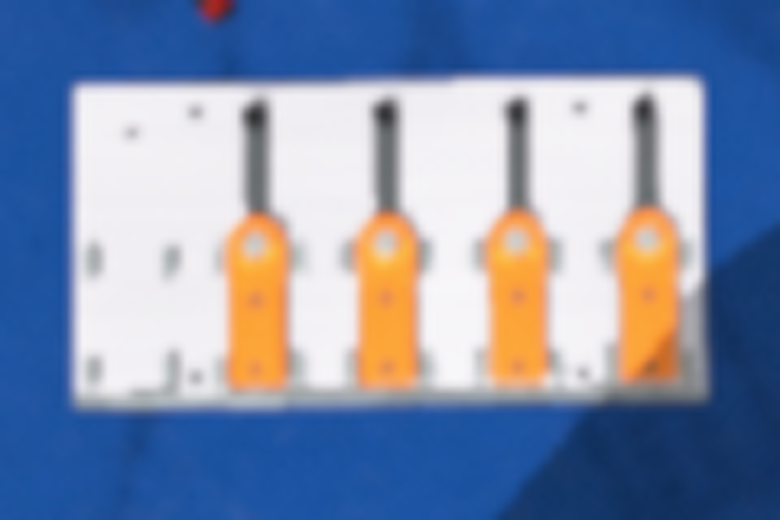

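View pics/c2.png

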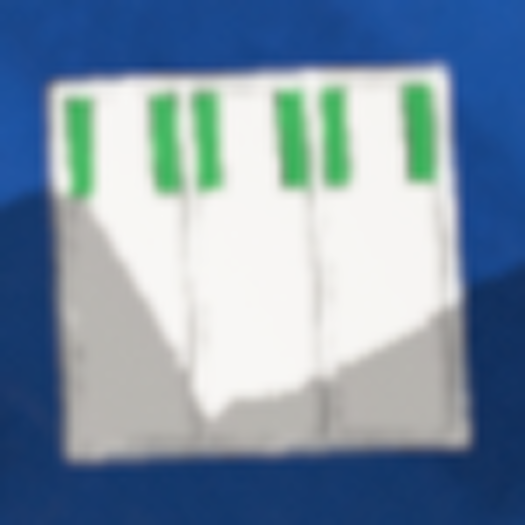

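View pics/c3.png

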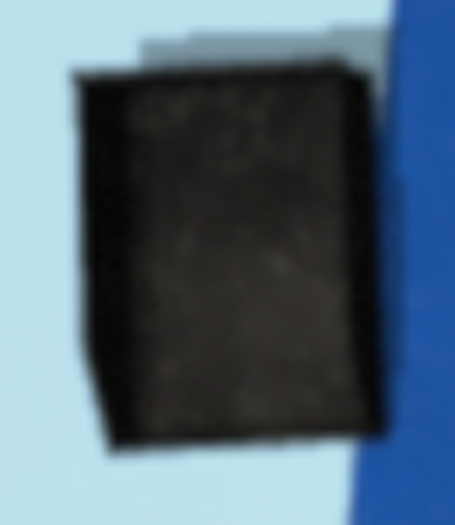

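Call:
{"fn": "move_arm", "kwargs": {"increments": [[[16, 41, 6], 0], [[20, 41, 6], -0.03], [[20, 41, 6], -0.03], [[20, 41, 6], -0.03], [[20, 41, 6], -0.03], [[20, 41, 6], -0.03], [[20, 41, 6], -0.03], [[20, 41, 6], -0.03]]}}

```text
clock: 0.95
tool_pos: [0.3142, -0.3183, 0.2687]
orientation: [179.4, -0.2, -179.4]
force: [1.8, -0.7, 0.4]
opening: 0.0881
```

Call:
{"fn": "move_arm", "kwargs": {"increments": [[[24, 41, 4], 0], [[24, 41, 4], -0.03], [[24, 41, 4], 0], [[24, 41, 4], 0], [[24, 41, 4], 0], [[24, 41, 4], 0], [[24, 41, 4], 0], [[24, 41, 4], 0]]}}

```text
clock: 1.75
tool_pos: [0.5087, 0.0255, 0.3044]
orientation: [179.4, 0.1, 178.8]
force: [1.1, -0.6, 0.1]
opening: 0.0877
```

Call:
{"fn": "move_arm", "kwargs": {"increments": [[[0, 0, 0], 0.02], [[0, 0, 0], 0], [[0, 0, 0], 0], [[0, 0, 0], 0], [[0, 0, 0], 0], [[0, 0, 0], 0], [[0, 0, 0], 0], [[0, 0, 0], 0]]}}

```text
clock: 2.55
tool_pos: [0.509, 0.0268, 0.3036]
orientation: [179.4, 0.1, -180.0]
force: [-0.1, 0.4, 0.0]
opening: 0.0877
```

```bash
python3 - <<'E'
from h import *
s=snap('wrist','w1'); a=cv2.imread('pics/w1.png'); cv2.imwrite('pics/w1b.png',cv2.resize(a,(800,600),interpolation=cv2.INTER_CUBIC))
R=s['R'];print(-np.array(R).T@np.array(s['t']).ravel(),ctrl.get_obs()['tool_pos'],ctrl.get_obs()['orientation'])
snap('side','s1'); snap('top','t1')
a=cv2.imread('pics/s1.png'); cv2.imwrite('pics/s1b.png',cv2.resize(a[160:320,200:400],None,fx=3.7,fy=3.7,interpolation=cv2.INTER_CUBIC))
E
```

```text
[0.42810666 0.02569764 0.46202478] [0.50901706 0.02688647 0.30359611] [ 1.79384751e+02  7.94945028e-02 -1.79965028e+02]
```

View pics/w1b.png

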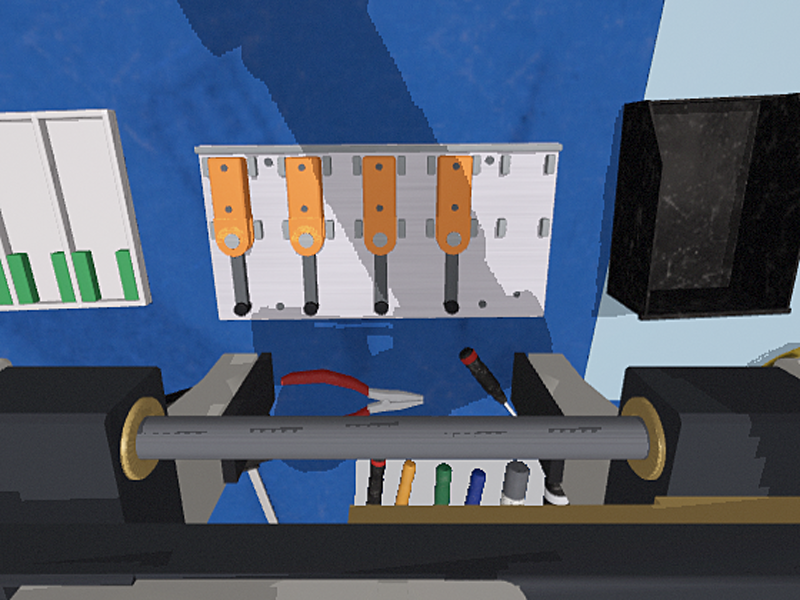

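View pics/s1b.png

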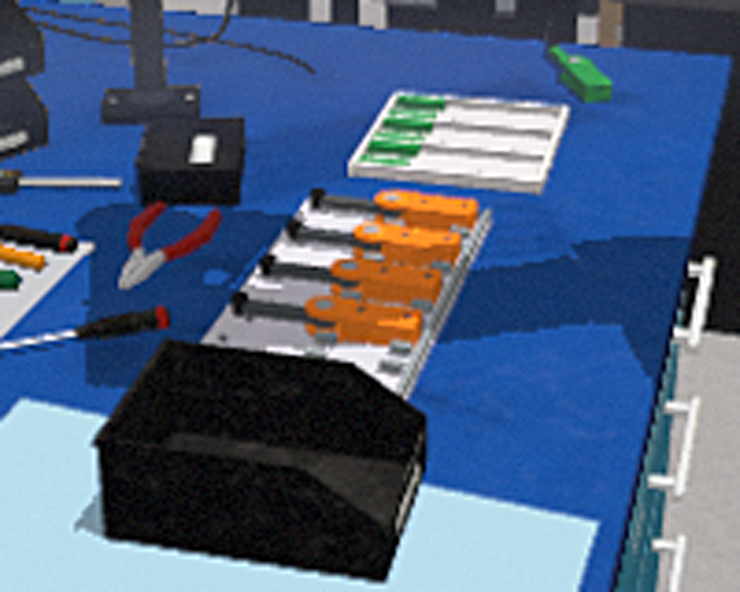

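The wrist view (800 px scale) shows four links with knobs at (240,307), (310,307), (381,307) and (452,307), and pivots at (232,241), (306,241), (380,241) and (454,241). The nest at y-left is empty. The pliers (350,385) and the driver (485,375) lie beyond the rack. I'll refine these by colour segmentation and triangulate.

```bash
cat >> h.py <<'E'
def orange(s):
    hsv=cv2.cvtColor(s['color'],cv2.COLOR_RGB2HSV)
    return cv2.inRange(hsv,(8,130,70),(25,255,255))
def blobs(m,amin):
    n,l,st,c=cv2.connectedComponentsWithStats(m); return [(c[i],st[i],l==i) for i in range(1,n) if st[i][4]>=amin]
E
python3 - <<'E'
from h import *
w=load('w1');t=load('t1')
for nm,s in (('w',w),('t',t)):
    for c,st,m in blobs(orange(s),60): print(nm,c.round(1),st)
a=w['color'];cv2.imwrite('pics/w1c.png',cv2.resize(cv2.cvtColor(a,cv2.COLOR_RGB2BGR)[95:230,130:400],None,fx=2.9,fy=2.9,interpolation=cv2.INTER_CUBIC))
# knob triangulation by hand picks
T=[(244.5,202.5),(264.5,202),(284.5,202),(304.3,201.5)]
W=[(452,307),(381,307),(310,307),(240,307)]
for (u,v),(p,q) in zip(T,W):
    X=tri([(t,u,v),(w,p*.7,q*.7)]);print('knob',X.round(4),back(w,p*.7,q*.7,.037).round(4))
P=[(454,240),(380,240),(306,240),(232,240)];TP=[(244.2,222.2),(264.3,222.2),(284.5,222),(304.6,221.6)]
for (p,q),(u,v) in zip(P,TP): print('piv',back(w,p*.7,q*.7,.039).round(4),tri([(t,u,v),(w,p*.7,q*.7)]).round(4))
E
```

```text
w [265.2 140.7] [ 254  109   23   70 1388]
w [317.3 140.3] [ 305  109   26   69 1467]
w [161.6 141.7] [ 145  110   33   70 1643]
w [213.4 141.3] [ 199  110   29   69 1499]
w [549.3 249. ] [533 243  27  14  76]
w [ 98.6 306.5] [ 89 278  26  58 396]
w [451.  304.6] [435 279  27  57 449]
w [406.  356.9] [ 244  322  316   44 3753]
t [154.  124.9] [143 114  23  22 227]
t [257.  136.4] [254 124   6  24  61]
t [304.4 230.7] [300 217   9  26 185]
t [284.1 237.8] [280 233   9  11  90]
t [264.  238.4] [260 234   9  10  87]
knob [0.5791 0.0851 0.0281] [0.5758 0.0869 0.037 ]
knob [0.5825 0.0172 0.0146] [0.5756 0.0197 0.037 ]
knob [ 0.5823 -0.0523  0.0142] [ 0.5753 -0.0472  0.037 ]
knob [ 0.5831 -0.1211  0.013 ] [ 0.5751 -0.1129  0.037 ]
piv [0.5112 0.0859 0.039 ] [0.5118 0.0839 0.0375]
piv [0.5111 0.0193 0.039 ] [0.5133 0.0171 0.0227]
piv [ 0.511  -0.0472  0.039 ] [ 0.5141 -0.0521  0.0165]
piv [ 0.5109 -0.1134  0.039 ] [ 0.5145 -0.1211  0.0166]
```

View pics/w1c.png

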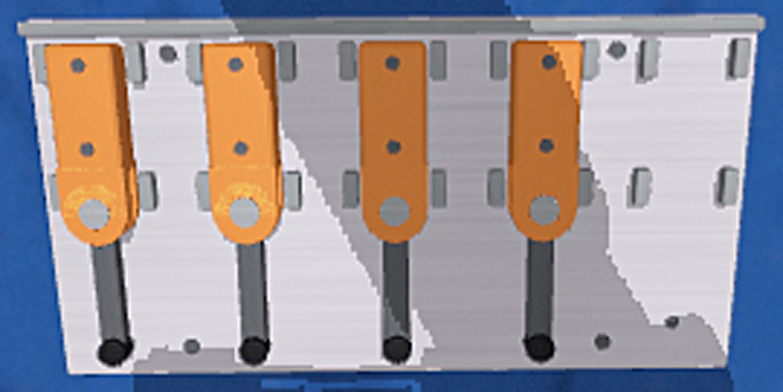

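```bash
python3 - <<'E'
from h import *
w=load('w1');s=load('s1')
W=[(452,307),(381,307),(310,307),(240,307)];S=[(239,299),(266,262),(293,226),(318,193)]
for (u,v),(p,q) in zip(S,W):
    X=tri([(s,200+u/3.7,160+v/3.7),(w,p*.7,q*.7)]);print('knob',X.round(4), back(w,p*.7,q*.7,.027).round(4))
P=[(454,240),(380,240),(306,240),(232,240)]
for (p,q) in P: print('piv',back(w,p*.7,q*.7,.029).round(4))
# rack corners
for p in [(196,150),(561,148),(545,318),(218,318)]: print('rack',back(w,p[0]*.7,p[1]*.7,.006).round(4))
# tray corners top image, bin corners
t=load('t1')
c2=[(47,77),(447,65),(472,447),(66,463)]
for u,v in c2: print('tray',back(t,325+u/7,190+v/7,.014).round(4))
c3=[(78,72),(370,75),(385,432),(110,450)]
for (u,v),z in zip(c3,[.075,.075,.031,.031]): print('bin',back(t,145+u/7,195+v/7,z).round(4))
E
```

```text
knob [0.5799 0.0889 0.0207] [0.5792 0.0883 0.027 ]
knob [0.5812 0.0193 0.0183] [0.579  0.0196 0.027 ]
knob [ 0.5809 -0.0504  0.0186] [ 0.5788 -0.0489  0.027 ]
knob [ 0.5801 -0.1187  0.0197] [ 0.5786 -0.1162  0.027 ]
piv [0.5132 0.0874 0.029 ]
piv [0.5131 0.0191 0.029 ]
piv [ 0.513  -0.0489  0.029 ]
piv [ 0.5129 -0.1166  0.029 ]
rack [ 0.4341 -0.1486  0.006 ]
rack [0.4322 0.1858 0.006 ]
rack [0.5988 0.1872 0.006 ]
rack [ 0.5976 -0.1464  0.006 ]
tray [ 0.5836 -0.215   0.014 ]
tray [ 0.5881 -0.4097  0.014 ]
tray [ 0.4031 -0.4165  0.014 ]
tray [ 0.3964 -0.2212  0.014 ]
bin [0.5679 0.3668 0.075 ]
bin [0.5655 0.2294 0.075 ]
bin [0.3976 0.2307 0.031 ]
bin [0.3897 0.3629 0.031 ]
```

Knob tops come out at z≈0.02–0.027, and the 68 mm spacing is consistent with 0.027. That means the housings rest on the rack floor: underside 6 mm, mid ≈17 mm. Links L1..L4 are at y = .088, .0195, −.049, −.1165, knob x ≈ .579, pivot x ≈ .513. I'll push left first, starting at the leftmost link, with the fingers shut.

Call:
{"fn": "move_arm", "kwargs": {"increments": [[[8, 4, -30], 0], [[8, 4, -32], 0], [[8, 4, -32], 0], [[8, 4, -32], 0], [[8, 4, -32], 0], [[8, 4, -32], 0], [[8, 3, -25], 0], [[8, 0, 0], 0]], "jaw": -1}}

```text
clock: 3.5
tool_pos: [0.5754, 0.0552, 0.0833]
orientation: [179.3, 0.4, -179.9]
force: [-0.6, 0.6, 0.0]
opening: 0.0291
```

```bash
python3 - <<'E'
from h import *
s=snap('wrist','w2');snap('side','s2')
a=cv2.imread('pics/s2.png'); cv2.imwrite('pics/s2b.png',cv2.resize(a[160:320,200:400],None,fx=3.7,fy=3.7,interpolation=cv2.INTER_CUBIC))
o=ctrl.get_obs();print(o['tool_pos'],o['opening'],o['joint_pos'])
E
```

```text
[0.57825224 0.0556251  0.08676427] 0.02108280174817997 [  24.49455406   18.67300549  -22.07755615   -0.54104482  -48.2445341
 -114.00113989]
```

View pics/w2.png

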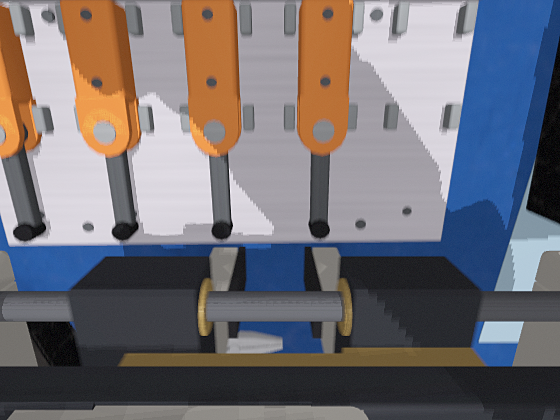

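View pics/s2b.png

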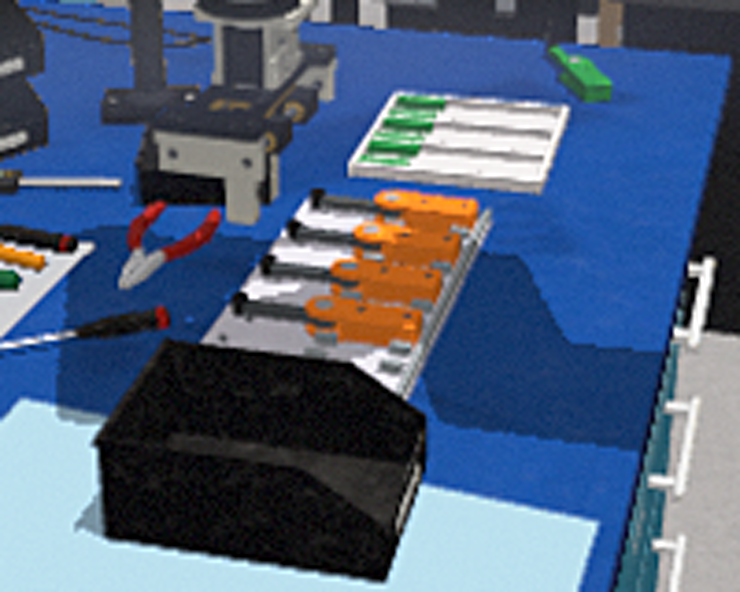

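Call:
{"fn": "move_arm", "kwargs": {"increments": [[[-4, -2, -10], 0], [[0, 0, -20], 0], [[0, 0, -20], 0], [[0, 0, -14], 0], [[0, 0, -6], 0], [[0, 0, -3], 0], [[0, 0, 0], 0], [[0, 0, 0], 0]]}}

```text
clock: 4.4
tool_pos: [0.5778, 0.0544, 0.0214]
orientation: [178.8, 1.7, -179.9]
force: [-0.0, -0.5, -0.1]
opening: 0.0003
```

Call:
{"fn": "move_arm", "kwargs": {"increments": [[[-4, 0, -6], 0], [[0, 0, -4], 0], [[0, 0, -3], 0], [[0, 0, 0], 0], [[0, 3, 0], 0], [[0, 3, 0], 0], [[0, 0, 0], 0], [[0, 0, 0], 0]]}}

```text
clock: 5.2
tool_pos: [0.5745, 0.0615, 0.0089]
orientation: [178.8, 1.9, -179.9]
force: [-0.0, -0.0, -0.2]
opening: 0.0004
```

Call:
{"fn": "move_arm", "kwargs": {"increments": [[[0, 2, 2], 0], [[0, 2, 0], 0], [[0, 2, 0], 0], [[0, 2, 0], 0], [[0, 2, 0], 0], [[0, 2, 0], 0], [[0, 0, 0], 0], [[0, 0, 0], 0]]}}

```text
clock: 6.0
tool_pos: [0.5747, 0.0738, 0.0113]
orientation: [178.8, 1.9, -179.9]
force: [1.4, -1.3, 0.5]
opening: 0.0003
```

Call:
{"fn": "move_arm", "kwargs": {"increments": [[[0, 2, 0], 0], [[0, 2, 0], 0], [[0, 2, 0], 0], [[0, 2, 0], 0], [[0, 0, 0], 0], [[0, 0, 0], 0], [[0, 0, 0], 0], [[0, 0, 0], 0]]}}

```text
clock: 6.8
tool_pos: [0.5739, 0.0818, 0.0112]
orientation: [178.9, 1.8, -179.9]
force: [0.3, -1.7, 0.4]
opening: 0.0005
```

Call:
{"fn": "move_arm", "kwargs": {"increments": [[[0, 2, 0], 0], [[0, 2, 0], 0], [[0, 2, 0], 0], [[0, 2, 0], 0], [[0, 2, 0], 0], [[0, 2, 0], 0], [[0, 0, 0], 0], [[0, 0, 0], 0]]}}

```text
clock: 7.6
tool_pos: [0.5731, 0.0863, 0.0114]
orientation: [179.5, 1.5, -179.8]
force: [0.9, -3.6, 0.4]
opening: 0.0007
```

Call:
{"fn": "move_arm", "kwargs": {"increments": [[[0, 3, 0], 0], [[0, 4, 0], 0], [[0, 4, 0], 0], [[0, 5, 0], 0], [[0, 5, 0], 0], [[0, 5, 0], 0], [[0, 5, 0], 0], [[0, 5, 0], 0]]}}

```text
clock: 8.4
tool_pos: [0.572, 0.0896, 0.0122]
orientation: [-178.1, 0.6, -179.8]
force: [11.6, -32.3, 0.3]
opening: 0.0005
```

```bash
python3 - <<'E'
from h import *
o=ctrl.get_obs();print(o['tool_pos'],o['force'],o['orientation'])
s=snap('side','s3');snap('top','t3')
a=cv2.imread('pics/s3.png');b=cv2.imread('pics/t3.png')
cv2.imwrite('pics/s3b.png',cv2.resize(a[180:300,220:380],None,fx=4.5,fy=4.5,interpolation=cv2.INTER_CUBIC))
E
```

```text
[0.5719536  0.08962998 0.01218747] [ 11.64797611 -32.28850561   0.26065513] [-178.13296854    0.5951633  -179.80001371]
```

View pics/s3b.png

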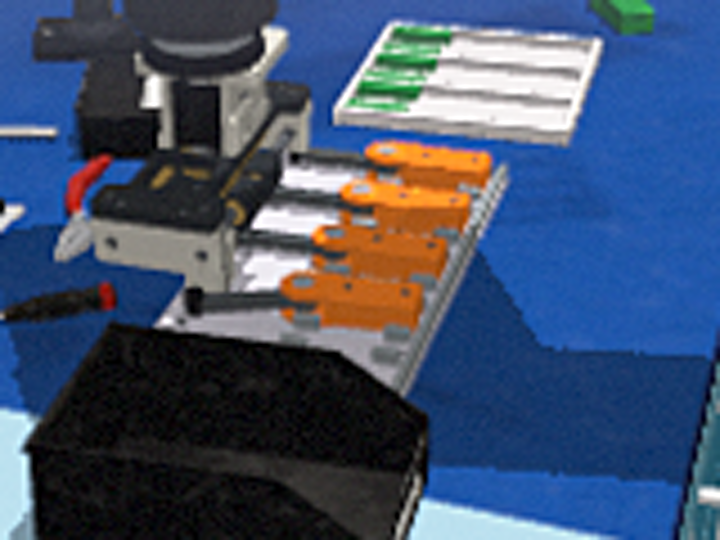

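Call:
{"fn": "move_arm", "kwargs": {"increments": [[[0, -6, 0], 0], [[0, -8, 15], 0], [[0, -4, 20], 0], [[0, -20, 5], 0], [[0, -20, 0], 0], [[0, -20, 0], 0], [[0, -10, 0], 0], [[0, 0, 0], 0]]}}

```text
clock: 9.3
tool_pos: [0.5754, 0.002, 0.054]
orientation: [-178.4, 1.0, -179.8]
force: [-0.5, 0.1, 0.1]
opening: 0.0005
```

Call:
{"fn": "move_arm", "kwargs": {"increments": [[[0, -7, 0], 0], [[0, 0, -15], 0], [[0, 0, -14], 0], [[0, 0, -9], 0], [[0, 0, -4], 0], [[0, 0, 0], 0], [[0, 0, 0], 0], [[0, 0, 0], 0]]}}

```text
clock: 10.1
tool_pos: [0.5773, -0.0022, 0.0113]
orientation: [-178.4, 1.1, -179.6]
force: [0.6, 0.2, -0.3]
opening: 0.0003
```

Call:
{"fn": "move_arm", "kwargs": {"increments": [[[-2, 2, 0], 0], [[0, 2, 0], 0], [[0, 2, 0], 0], [[0, 2, 0], 0], [[0, 2, 0], 0], [[0, 2, 0], 0], [[0, 3, 0], 0], [[0, 3, 0], 0]]}}

```text
clock: 10.9
tool_pos: [0.5752, 0.0068, 0.0139]
orientation: [-177.7, 1.0, -179.5]
force: [5.7, -21.2, -0.2]
opening: 0.0004
```

Call:
{"fn": "move_arm", "kwargs": {"increments": [[[0, -6, 0], 0], [[0, -4, 15], 0], [[0, -4, 20], 0], [[0, -20, 5], 0], [[0, -20, 0], 0], [[0, -18, 0], 0], [[0, -8, 0], 0], [[0, 0, 0], 0]]}}

```text
clock: 11.7
tool_pos: [0.5765, -0.0746, 0.0567]
orientation: [-177.8, 1.2, -179.5]
force: [-0.1, 0.2, -0.6]
opening: 0.0003
```

Call:
{"fn": "move_arm", "kwargs": {"increments": [[[0, 0, 0], 0], [[0, 0, -15], 0], [[0, 0, -14], 0], [[0, 0, -9], 0], [[0, 0, -4], 0], [[0, 0, 0], 0], [[0, 0, 0], 0], [[0, 0, 0], 0]]}}

```text
clock: 12.5
tool_pos: [0.578, -0.0706, 0.0141]
orientation: [-177.8, 1.3, -179.3]
force: [0.2, 0.4, -0.4]
opening: 0.0003
```

Call:
{"fn": "move_arm", "kwargs": {"increments": [[[-2, 2, -3], 0], [[0, 2, 0], 0], [[0, 2, 0], 0], [[0, 2, 0], 0], [[0, 2, 0], 0], [[0, 2, 0], 0], [[0, 2, 0], 0], [[0, 2, 0], 0]]}}

```text
clock: 13.3
tool_pos: [0.5763, -0.0619, 0.0134]
orientation: [-177.3, 1.2, -179.2]
force: [3.7, -15.4, -1.2]
opening: 0.0005
```

Call:
{"fn": "move_arm", "kwargs": {"increments": [[[0, -6, 0], 0], [[0, -4, 15], 0], [[0, -4, 20], 0], [[0, -20, 5], 0], [[0, -20, 0], 0], [[0, -18, 0], 0], [[0, -8, 0], 0], [[0, 0, 0], 0]]}}

```text
clock: 14.1
tool_pos: [0.5771, -0.1432, 0.0558]
orientation: [-177.4, 1.4, -179.2]
force: [0.6, 0.3, -0.2]
opening: 0.0001
```

Call:
{"fn": "move_arm", "kwargs": {"increments": [[[0, 0, 0], 0], [[0, 0, -15], 0], [[0, 0, -14], 0], [[0, 0, -10], 0], [[0, 0, -6], 0], [[0, 0, 0], 0], [[0, 0, 0], 0], [[0, 0, 0], 0]]}}

```text
clock: 14.9
tool_pos: [0.5783, -0.1394, 0.0098]
orientation: [-177.4, 1.5, -179.0]
force: [-0.4, -0.7, -1.0]
opening: 0.0006
```

Call:
{"fn": "move_arm", "kwargs": {"increments": [[[-2, 2, 0], 0], [[0, 2, 0], 0], [[0, 2, 0], 0], [[0, 2, 0], 0], [[0, 2, 0], 0], [[0, 2, 0], 0], [[0, 2, 0], 0], [[0, 2, 0], 0]]}}

```text
clock: 15.7
tool_pos: [0.5761, -0.1232, 0.011]
orientation: [-177.4, 1.5, -179.0]
force: [-0.4, -3.7, -1.8]
opening: 0.0006
```

Call:
{"fn": "move_arm", "kwargs": {"increments": [[[-1, 2, 0], 0], [[0, 2, 0], 0], [[0, 2, 0], 0], [[0, 2, 0], 0], [[0, 2, 0], 0], [[0, 2, 0], 0], [[0, 2, 0], 0], [[0, 2, 0], 0]]}}

```text
clock: 16.5
tool_pos: [0.5746, -0.1157, 0.0118]
orientation: [-176.8, 1.3, -178.9]
force: [3.8, -17.2, -4.0]
opening: 0.0004
```

Call:
{"fn": "move_arm", "kwargs": {"increments": [[[0, 3, 1], 0], [[0, 3, 0], 0], [[0, 3, 0], 0], [[0, 3, 0], 0], [[0, 3, 0], 0], [[0, 3, 0], 0], [[0, 3, 0], 0], [[0, 3, 0], 0]]}}

```text
clock: 17.3
tool_pos: [0.5741, -0.113, 0.0132]
orientation: [-175.5, 0.8, -178.9]
force: [6.6, -24.2, -5.3]
opening: 0.0001
```

Call:
{"fn": "move_arm", "kwargs": {"increments": [[[0, -5, 0], 0], [[0, -4, 10], 0], [[0, 0, 25], 0], [[0, 5, 10], 0], [[0, 15, 0], 0], [[0, 15, 0], 0], [[0, 10, 0], 0], [[0, 0, 0], 0]]}}

```text
clock: 18.1
tool_pos: [0.5743, -0.0723, 0.0609]
orientation: [-175.6, 0.9, -179.0]
force: [-0.8, -0.6, 0.0]
opening: 0.0003
```

```bash
python3 - <<'E'
from h import *
o=ctrl.get_obs();print(o['tool_pos'],o['force'],o['orientation'])
s=snap('wrist','w4')
E
```

```text
[ 0.57426346 -0.07225686  0.06089879] [-0.80912837 -0.64452448  0.02470321] [-175.61821054    0.90875593 -178.96759152]
```

View pics/w4.png

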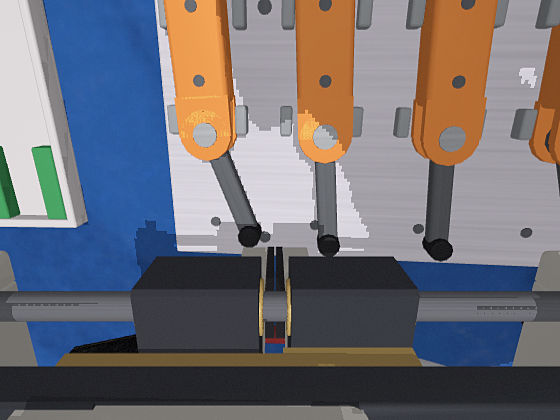

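L4 (px 250,232) is swung well out, L3 (329,243) and L2 (439,248) hardly at all. I'll compute the gap before descending.

```bash
python3 - <<'E'
from h import *
s=load('w4')
for u,v in [(250,232),(329,243),(439,248)]: print(back(s,u,v,.027).round(4))
for u,v in [(205,134),(325,134),(453,138)]: print('piv',back(s,u,v,.029).round(4))
E
```

```text
[ 0.5726 -0.0897  0.027 ]
[ 0.5776 -0.0404  0.027 ]
[0.5775 0.0257 0.027 ]
piv [ 0.5128 -0.1148  0.029 ]
piv [ 0.5111 -0.0473  0.029 ]
piv [0.5115 0.0212 0.029 ]
```

```bash
python3 - <<'E'
from h import *
s=load('w4')
for X in [(.5743,-.0723,.0609),(.5743,-.0723,.027),(.5743,-.067,.027)]: print(proj(s,X).round(1))
E
```

```text
[273.5 261.5]
[277.8 235.7]
[286.3 236.1]
```

Call:
{"fn": "move_arm", "kwargs": {"increments": [[[0, 5, 0], 0], [[0, 1, -15], 0], [[0, 0, -14], 0], [[0, 0, -10], 0], [[0, 0, -7], 0], [[0, 0, -3], 0], [[0, 0, 0], 0], [[0, 0, 0], 0]]}}

```text
clock: 18.95
tool_pos: [0.5735, -0.0663, 0.0084]
orientation: [-175.6, 0.7, -179.0]
force: [-0.9, -0.1, -1.4]
opening: 0.0004
```

Call:
{"fn": "move_arm", "kwargs": {"increments": [[[1, -3, 3], 0], [[0, -4, 0], 0], [[0, -5, 0], 0], [[0, -5, 0], 0], [[1, -5, 0], 0], [[0, -5, 0], 0], [[0, -5, 0], 0], [[0, -4, 0], 0]]}}

```text
clock: 19.75
tool_pos: [0.5797, -0.1038, 0.0143]
orientation: [-175.7, 1.2, -178.9]
force: [0.5, 2.8, -1.1]
opening: 0.0004
```

Call:
{"fn": "move_arm", "kwargs": {"increments": [[[-2, -2, -2], 0], [[-1, -2, 0], 0], [[0, -2, 0], 0], [[0, -2, 0], 0], [[0, -2, 0], 0], [[0, -2, 0], 0], [[0, -2, 0], 0], [[0, -2, 0], 0]]}}

```text
clock: 20.55
tool_pos: [0.5763, -0.1204, 0.0123]
orientation: [-175.7, 1.2, -178.9]
force: [-2.1, 15.9, 4.5]
opening: 0.0005
```

Call:
{"fn": "move_arm", "kwargs": {"increments": [[[-1, -2, 0], 0], [[0, -2, 0], 0], [[0, -3, 0], 0], [[0, -3, 0], 0], [[0, -3, 0], 0], [[0, -3, 0], 0], [[0, -3, 0], 0], [[0, -3, 0], 0]]}}

```text
clock: 21.35
tool_pos: [0.5764, -0.1216, 0.0125]
orientation: [-177.0, 1.8, -179.0]
force: [-3.9, 25.8, 8.2]
opening: 0.0006
```

Call:
{"fn": "move_arm", "kwargs": {"increments": [[[0, 6, 0], 0], [[0, 4, 15], 0], [[0, 4, 20], 0], [[0, 20, 5], 0], [[0, 20, 0], 0], [[0, 20, 0], 0], [[0, 20, 0], 0], [[0, 2, 0], 0]]}}

```text
clock: 22.15
tool_pos: [0.5693, -0.0257, 0.0516]
orientation: [-176.8, 1.0, -179.2]
force: [0.9, -0.9, -0.1]
opening: 0.0
```

Call:
{"fn": "move_arm", "kwargs": {"increments": [[[0, 0, 0], 0], [[-2, 0, -15], 0], [[0, 0, -14], 0], [[0, 0, -10], 0], [[0, 0, -6], 0], [[0, 0, 0], 0], [[0, 0, 0], 0], [[0, 0, 0], 0]]}}

```text
clock: 22.95
tool_pos: [0.5662, -0.0299, 0.0199]
orientation: [-176.6, 1.2, -179.1]
force: [-0.9, 0.6, 0.5]
opening: 0.0002
```

```bash
python3 - <<'E'
from h import *
o=ctrl.get_obs();print(o['tool_pos'],o['force'],o['orientation'],o['qvel'])
s=snap('wrist','w5')
print(proj(s,o['tool_pos']))
E
```

```text
[ 0.56621198 -0.02989833  0.01989191] [-0.90023852  0.55482824  0.51354731] [-176.56959736    1.15568121 -179.12715339] [-0.52345924 -0.50309164 -0.20169789 -0.00646667 -0.35299847  0.19926021]
[273.4892937  261.38692949]
```

View pics/w5.png

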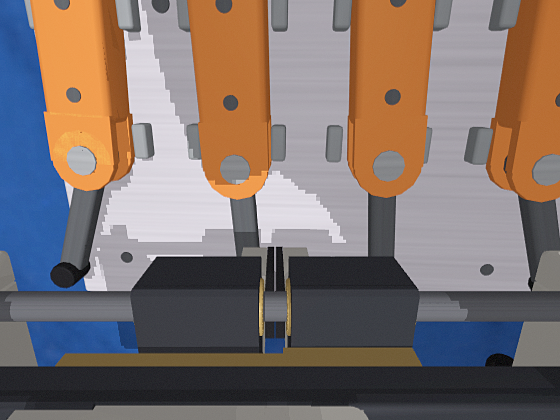

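The finger is very near L3's bar (px 242–258, row 250), so I'll lift, move aside and descend again.

Call:
{"fn": "move_arm", "kwargs": {"increments": [[[0, 0, 10], 0], [[4, 4, 20], 0], [[4, 5, 0], 0], [[0, 2, 0], 0], [[0, 0, 0], 0], [[0, 0, 0], 0], [[0, 0, 0], 0], [[0, 0, 0], 0]]}}

```text
clock: 23.8
tool_pos: [0.5728, -0.0212, 0.0486]
orientation: [-176.5, 0.8, -179.3]
force: [1.0, 0.5, 0.7]
opening: 0.0002
```

Call:
{"fn": "move_arm", "kwargs": {"increments": [[[2, 3, -3], 0], [[0, 1, -12], 0], [[0, 1, -11], 0], [[0, 0, -7], 0], [[0, 0, -5], 0], [[0, 0, 0], 0], [[0, 0, 0], 0], [[0, 0, 0], 0]]}}

```text
clock: 24.6
tool_pos: [0.5746, -0.0159, 0.0068]
orientation: [-176.4, 0.7, -179.2]
force: [-1.7, 0.5, 3.9]
opening: 0.0006
```

Call:
{"fn": "move_arm", "kwargs": {"increments": [[[0, 0, 5], 0], [[1, -2, 0], 0], [[0, -2, 0], 0], [[0, -2, 0], 0], [[0, -2, 0], 0], [[0, -2, 0], 0], [[0, -2, 0], 0], [[0, -2, 0], 0]]}}

```text
clock: 25.4
tool_pos: [0.5758, -0.0308, 0.0115]
orientation: [-176.4, 0.7, -179.2]
force: [-0.3, 2.7, 0.7]
opening: 0.0002
```

Call:
{"fn": "move_arm", "kwargs": {"increments": [[[0, -2, 0], 0], [[0, -2, 0], 0], [[0, -2, 0], 0], [[0, -2, 0], 0], [[0, -2, 0], 0], [[0, -2, 0], 0], [[0, -2, 0], 0], [[0, -2, 0], 0]]}}

```text
clock: 26.2
tool_pos: [0.5765, -0.037, 0.0116]
orientation: [-177.1, 1.1, -179.3]
force: [-5.1, 16.1, 3.7]
opening: 0.0002
```

Call:
{"fn": "move_arm", "kwargs": {"increments": [[[0, 6, 0], 0], [[0, 4, 15], 0], [[0, 4, 20], 0], [[1, 18, 5], 0], [[1, 18, 0], 0], [[1, 18, 0], 0], [[0, 14, 0], 0], [[0, 0, 0], 0]]}}

```text
clock: 27.0
tool_pos: [0.5777, 0.0462, 0.0526]
orientation: [-177.0, 0.9, -179.4]
force: [-0.0, 0.1, -0.2]
opening: 0.0004
```

Call:
{"fn": "move_arm", "kwargs": {"increments": [[[0, 0, 0], 0], [[0, 0, -10], 0], [[0, 0, -10], 0], [[0, 0, -9], 0], [[0, 0, -6], 0], [[0, 0, 0], 0], [[0, 0, 0], 0], [[0, 0, 0], 0]]}}

```text
clock: 27.8
tool_pos: [0.5784, 0.0453, 0.0205]
orientation: [-176.9, 1.0, -179.3]
force: [-2.1, 1.2, 7.8]
opening: 0.0006
```

```bash
python3 - <<'E'
from h import *
s=snap('wrist','w6');snap('side','s6')
a=cv2.imread('pics/s6.png');w=cv2.imread('pics/w6.png')
cv2.imwrite('pics/s6b.png',np.hstack([w,cv2.resize(a[190:290,250:350],(420,420),interpolation=cv2.INTER_CUBIC)])[:,180:980])
E
```

```text
(no output)
```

View pics/s6b.png

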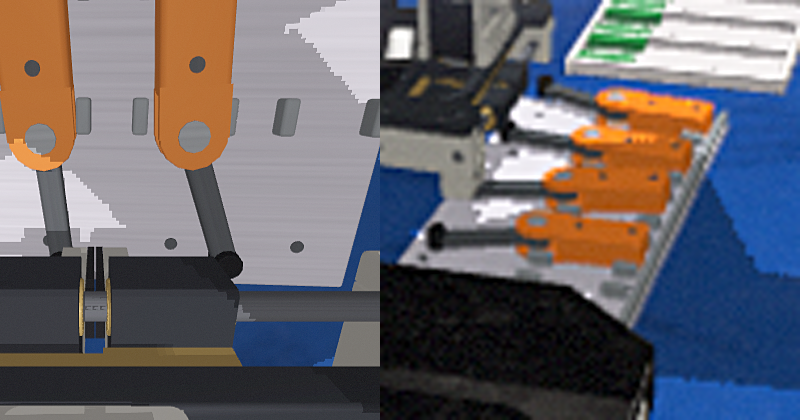

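Call:
{"fn": "move_arm", "kwargs": {"increments": [[[0, 0, 12], 0], [[0, 4, 12], 0], [[0, 4, 0], 0], [[0, 2, 0], 0], [[0, 0, 0], 0], [[0, 0, 0], 0], [[0, 0, 0], 0], [[0, 0, 0], 0]]}}

```text
clock: 28.7
tool_pos: [0.5772, 0.055, 0.0436]
orientation: [-176.9, 0.8, -179.4]
force: [0.3, 0.0, -0.3]
opening: 0.0002
```

Call:
{"fn": "move_arm", "kwargs": {"increments": [[[-1, 0, 0], 0], [[0, 0, -10], 0], [[0, 0, -8], 0], [[0, 0, -8], 0], [[0, 0, -6], 0], [[0, 0, 0], 0], [[0, 0, 0], 0], [[0, 0, 0], 0]]}}

```text
clock: 29.5
tool_pos: [0.5751, 0.0543, 0.0071]
orientation: [-176.8, 0.7, -179.4]
force: [0.6, 0.5, -0.4]
opening: 0.0005
```

Call:
{"fn": "move_arm", "kwargs": {"increments": [[[0, -2, 5], 0], [[0, -3, 0], 0], [[0, -3, 0], 0], [[0, -3, 0], 0], [[0, -2, 0], 0], [[0, -2, 0], 0], [[0, -2, 0], 0], [[0, -2, 0], 0]]}}

```text
clock: 30.3
tool_pos: [0.5765, 0.0346, 0.0141]
orientation: [-176.9, 0.9, -179.4]
force: [-0.5, 2.2, -0.4]
opening: 0.0005
```

Call:
{"fn": "move_arm", "kwargs": {"increments": [[[0, -2, -2], 0], [[0, -2, 0], 0], [[0, -2, 0], 0], [[0, -2, 0], 0], [[0, -2, 0], 0], [[0, -2, 0], 0], [[0, -2, 0], 0], [[0, -2, 0], 0]]}}

```text
clock: 31.1
tool_pos: [0.5774, 0.0311, 0.0126]
orientation: [-177.8, 1.3, -179.4]
force: [-5.7, 14.6, 4.2]
opening: 0.0005
```

Call:
{"fn": "move_arm", "kwargs": {"increments": [[[0, 6, 0], 0], [[0, 4, 15], 0], [[0, 4, 20], 0], [[0, 22, 5], 0], [[0, 22, 0], 0], [[0, 22, 0], 0], [[0, 18, 0], 0], [[0, 0, 0], 0]]}}

```text
clock: 31.9
tool_pos: [0.575, 0.1305, 0.0526]
orientation: [-177.6, 1.0, -179.5]
force: [0.4, -0.2, -0.4]
opening: 0.0001
```

```bash
python3 - <<'E'
from h import *
s=snap('wrist','w7')
o=ctrl.get_obs();p=o['tool_pos'];print(p)
for dy in (0,.004,.008): print(proj(s,(p[0],p[1]+dy,.027)))
E
```

```text
[0.57460442 0.12962723 0.05237459]
[273.98696499 240.5377696 ]
[280.66500042 240.70719799]
[287.35320739 240.87688444]
```

View pics/w7.png

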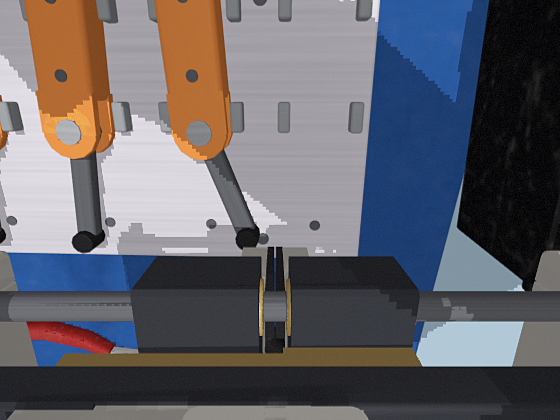

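Call:
{"fn": "move_arm", "kwargs": {"increments": [[[0, 4, 0], 0], [[0, 4, 0], 0], [[0, 2, -8], 0], [[0, 0, -8], 0], [[0, 0, -8], 0], [[0, 0, -6], 0], [[0, 0, 0], 0], [[0, 0, 0], 0]]}}

```text
clock: 32.75
tool_pos: [0.5731, 0.1372, 0.0178]
orientation: [-177.4, 0.8, -179.7]
force: [0.6, 0.0, -0.4]
opening: 0.0003
```

Call:
{"fn": "move_arm", "kwargs": {"increments": [[[0, -4, 0], 0], [[1, -5, 0], 0], [[0, -5, 0], 0], [[0, -5, 0], 0], [[0, -5, -2], 0], [[0, -5, -2], 0], [[0, -5, 0], 0], [[0, -3, 0], 0]]}}

```text
clock: 33.55
tool_pos: [0.5783, 0.0998, 0.0163]
orientation: [-177.7, 1.2, -179.6]
force: [0.5, 2.2, 0.8]
opening: 0.0006
```

Call:
{"fn": "move_arm", "kwargs": {"increments": [[[-2, -2, 0], 0], [[0, -2, 0], 0], [[0, -2, 0], 0], [[0, -2, 0], 0], [[0, -2, 0], 0], [[0, -2, 0], 0], [[0, -2, 0], 0], [[0, -3, 0], 0]]}}

```text
clock: 34.35
tool_pos: [0.5755, 0.0828, 0.0159]
orientation: [-177.8, 1.2, -179.6]
force: [-5.1, 17.3, 2.7]
opening: 0.0002
```

Call:
{"fn": "move_arm", "kwargs": {"increments": [[[0, 6, 0], 0], [[0, 4, 15], 0], [[0, 0, 25], 0], [[-8, -6, 35], 0], [[-12, -12, 45], 0], [[-12, -12, 45], 0], [[-12, -12, 45], 0], [[-12, -12, 30], 0]]}}

```text
clock: 35.15
tool_pos: [0.5078, 0.0313, 0.2553]
orientation: [-177.0, -0.2, -179.7]
force: [0.9, 0.1, -1.0]
opening: 0.0001
```

Call:
{"fn": "move_arm", "kwargs": {"increments": [[[0, 0, 0], 0], [[0, 0, 0], 0], [[0, 0, 0], 0], [[0, 0, 0], 0], [[0, 0, 0], 0], [[0, 0, 0], 0], [[0, 0, 0], 0], [[0, 0, 0], 0]], "jaw": 0.1}}

```text
clock: 35.95
tool_pos: [0.5054, 0.0291, 0.2549]
orientation: [-176.8, -0.4, -179.8]
force: [0.1, 0.4, -0.3]
opening: 0.0479
```

```bash
python3 - <<'E'
from h import *
s=snap('wrist','w8');snap('top','t8');snap('side','s8')
a=cv2.imread('pics/w8.png');cv2.imwrite('pics/w8b.png',cv2.resize(a,(800,600),interpolation=cv2.INTER_CUBIC))
o=ctrl.get_obs();p=o['tool_pos'];print(p,o['orientation'],o['opening'])
E
```

```text
[0.50546165 0.02913588 0.25528201] [-176.84129544   -0.3513352  -179.78157095] 0.04778321560344398
```

View pics/w8b.png

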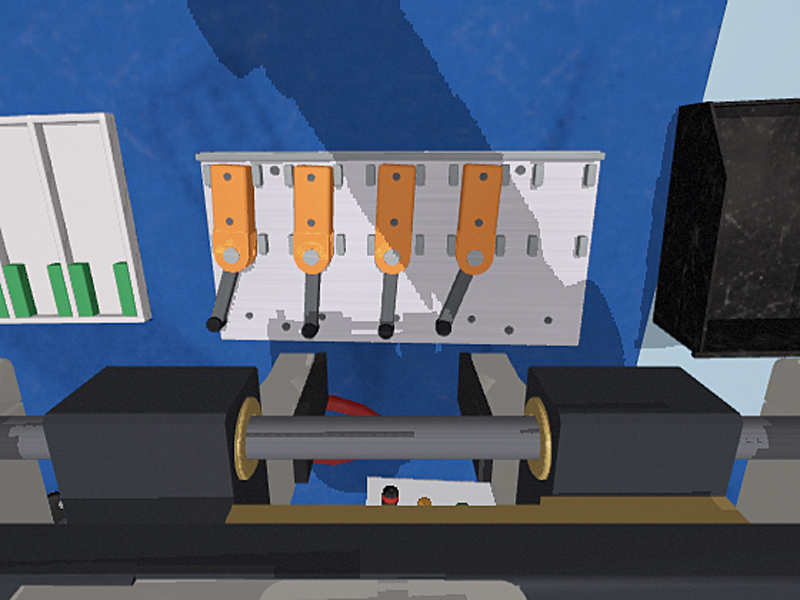

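L1 (px 475,257) and L4 (231,257) now stand swung out to the right with knobs at (443,327) and (214,324), so both are worn. L2 and L3 stay almost straight, so both are sound. Next: housing poses, tray and bin.

```bash
python3 - <<'E'
from h import *
s=load('w8');t=load('t8')
k=.7
for piv,rear,hole in [((475,257),(482,165),(481,177)),((391,257),(397,165),(396,177)),((310,257),(313,165),(311,177)),((231,256),(229,165),(227,177))]:
    a=back(s,piv[0]*k,piv[1]*k,.029);b=back(s,hole[0]*k,hole[1]*k,.028);print('piv',a.round(4),'rearhole',b.round(4),'ang',np.degrees(np.arctan2(a[1]-b[1],a[0]-b[0])).round(1))
for c,st,m in blobs(orange(t),40):print(c.round(1),st,back(t,*c,.028).round(4))
a=cv2.imread('pics/t8.png')
cv2.imwrite('pics/c4.png',np.hstack([cv2.resize(a[190:265,325:400],None,fx=7,fy=7,interpolation=cv2.INTER_CUBIC)[:,:400],cv2.resize(a[190:265,150:210],None,fx=7,fy=7,interpolation=cv2.INTER_CUBIC)[:,:400]]))
cv2.imwrite('pics/c4b.png',cv2.resize(a[185:265,205:325],None,fx=6.5,fy=6.5,interpolation=cv2.INTER_CUBIC))
# tray corners in wrist: inner compartments
for p in [(116,115),(148,320)]: print('tray edge',back(s,p[0]*k,p[1]*k,.014).round(4))
for p in [(708,101),(800,98)]: print('bin',back(s,p[0]*k,p[1]*k,.031).round(4))
for p in [(656,328),(694,356)]: print('bin',back(s,p[0]*k,p[1]*k,.0).round(4),back(s,p[0]*k,p[1]*k,.075).round(4))
E
```

```text
piv [0.5113 0.085  0.029 ] rearhole [0.4476 0.0863 0.028 ] ang -1.1
piv [0.5124 0.0161 0.029 ] rearhole [0.4481 0.0198 0.028 ] ang -3.3
piv [ 0.5136 -0.0516  0.029 ] rearhole [ 0.4486 -0.048   0.028 ] ang -3.2
piv [ 0.5138 -0.1189  0.029 ] rearhole [ 0.4491 -0.1163  0.028 ] ang -2.3
[154.  124.9] [143 114  23  22 226] [0.8515 0.3966 0.028 ]
[257.  136.4] [254 124   6  24  61] [0.8073 0.0395 0.028 ]
[304.3 231.1] [300 217   9  27 181] [ 0.4814 -0.1199  0.028 ]
[285.1 234.4] [280 219   9  25 104] [ 0.4706 -0.0551  0.028 ]
[263.6 238.9] [260 234   8  10  73] [0.4558 0.0172 0.028 ]
[243.7 239.8] [240 236   8   8  59] [0.4533 0.0844 0.028 ]
tray edge [ 0.4015 -0.2092  0.014 ]
tray edge [ 0.579  -0.2091  0.014 ]
bin [0.3926 0.2459 0.031 ]
bin [0.3906 0.3093 0.031 ]
bin [0.5803 0.2539 0.    ] [0.5523 0.2148 0.075 ]
bin [0.6067 0.292  0.    ] [0.5739 0.246  0.075 ]
```

View pics/c4.png

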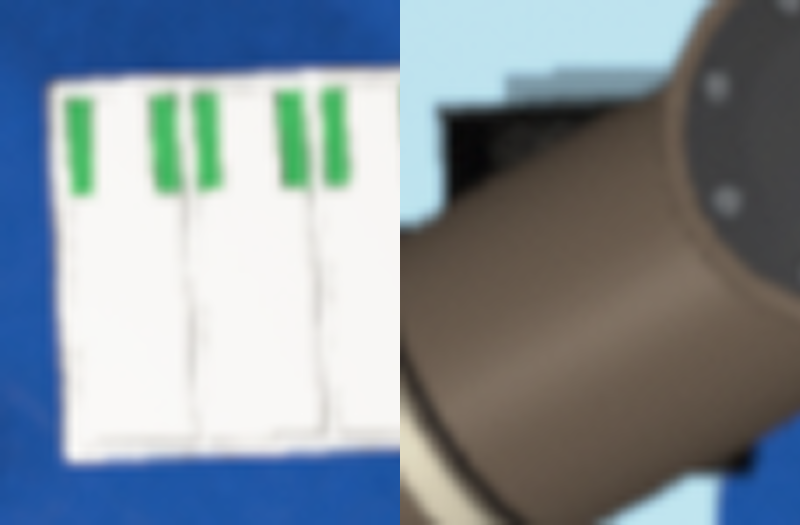

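View pics/c4b.png

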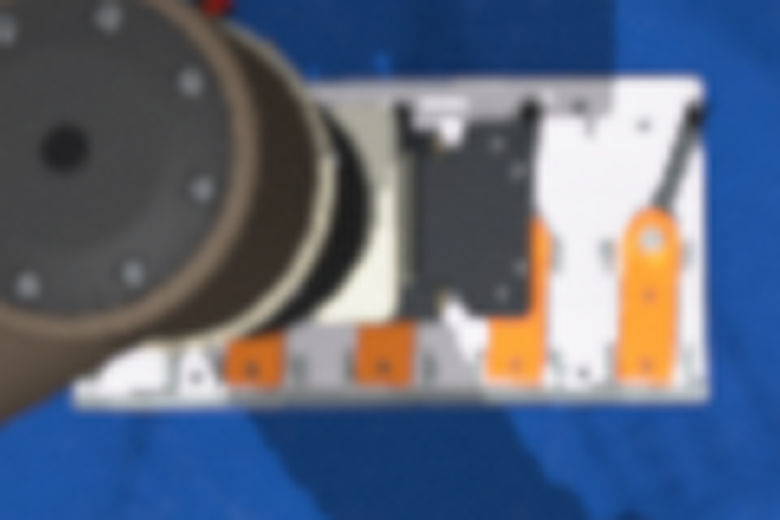

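Call:
{"fn": "move_arm", "kwargs": {"increments": [[[-4, 8, -30], 0], [[-4, 8, -32], 0], [[-5, 8, -32], 0], [[-5, 8, -32], 0], [[-5, 8, -32], 0], [[-4, 8, -25], 0], [[-4, 6, -12], 0], [[0, 2, 0], 0]]}}

```text
clock: 36.9
tool_pos: [0.4749, 0.0867, 0.0565]
orientation: [-177.0, 0.1, -179.8]
force: [-0.7, -0.5, -0.2]
opening: 0.0482
```

```bash
python3 - <<'E'
from h import *
s=snap('wrist','w9')
o=ctrl.get_obs();p=o['tool_pos'];print(p,o['orientation'],o['opening'])
print(proj(s,(.474,.0858,.028)), proj(s,p))
E
```

```text
[0.47567432 0.08708    0.05738409] [-1.76996751e+02  1.61167817e-01 -1.79800575e+02] 0.04827439738631158
[274.62736996 238.39489722] [274.09629681 263.51722759]
```

View pics/w9.png

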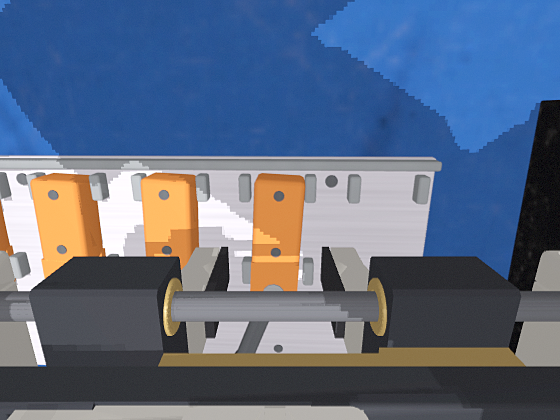

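Call:
{"fn": "move_arm", "kwargs": {"increments": [[[-1, 0, -12], 0], [[0, 0, -12], 0], [[0, 0, -10], 0], [[0, 0, -7], 0], [[0, 0, -3], 0], [[0, 0, 0], 0], [[0, 0, 0], 0], [[0, 0, 0], 0]]}}

```text
clock: 37.75
tool_pos: [0.4801, 0.0891, 0.0173]
orientation: [-177.3, 0.7, -179.7]
force: [0.8, -0.1, -0.2]
opening: 0.0481
```

Call:
{"fn": "move_arm", "kwargs": {"increments": [[[-4, -2, -3], 0], [[-2, -1, -2], 0], [[0, 0, 0], 0], [[0, 0, 0], 0], [[0, 0, 0], 0], [[0, 0, 0], 0], [[0, 0, 0], 0], [[0, 0, 0], 0]]}}

```text
clock: 38.55
tool_pos: [0.4739, 0.0861, 0.0127]
orientation: [-177.3, 0.8, -179.7]
force: [1.2, -0.3, 0.1]
opening: 0.0485
```

Call:
{"fn": "move_arm", "kwargs": {"increments": [[[0, 0, 0], 0], [[0, 0, 0], 0], [[0, 0, 0], 0], [[0, 0, 0], 0], [[0, 0, 0], 0], [[0, 0, 0], 0], [[0, 0, 0], 0], [[0, 0, 0], 0]], "jaw": -1}}

```text
clock: 39.35
tool_pos: [0.4739, 0.086, 0.0127]
orientation: [-177.3, 0.8, -179.7]
force: [-0.0, -0.7, 0.5]
opening: 0.03
```

Call:
{"fn": "move_arm", "kwargs": {"increments": [[[0, 0, 10], 0], [[0, 0, 15], 0], [[0, 0, 20], 0], [[0, 0, 25], 0], [[0, 0, 25], 0], [[0, 0, 25], 0], [[0, 0, 20], 0], [[0, 0, 0], 0]]}}

```text
clock: 40.15
tool_pos: [0.4702, 0.0843, 0.1605]
orientation: [-177.2, 0.5, -179.8]
force: [0.3, 0.4, -2.2]
opening: 0.0303
```

```bash
python3 - <<'E'
from h import *
s=snap('wrist','w10');snap('top','t10');snap('side','s10')
o=ctrl.get_obs();p=o['tool_pos'];print(p,o['orientation'],o['opening'])
a=cv2.imread('pics/t10.png');cv2.imwrite('pics/t10b.png',np.hstack([a[180:280,140:260],a[180:280,310:410]]).repeat(3,0).repeat(3,1))
E
```

```text
[0.46839243 0.0833504  0.15696297] [-177.09274133    0.19173015 -179.80675323] 0.029789251652360706
```

View pics/w10.png

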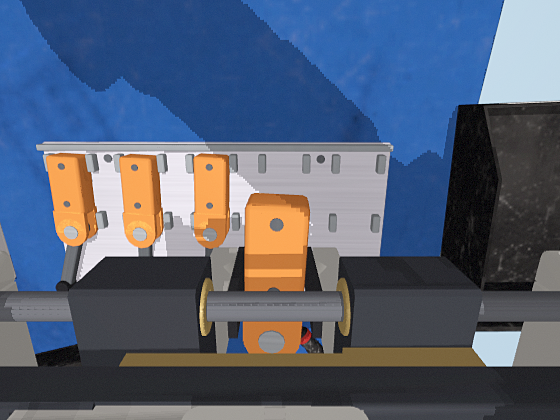

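View pics/t10b.png

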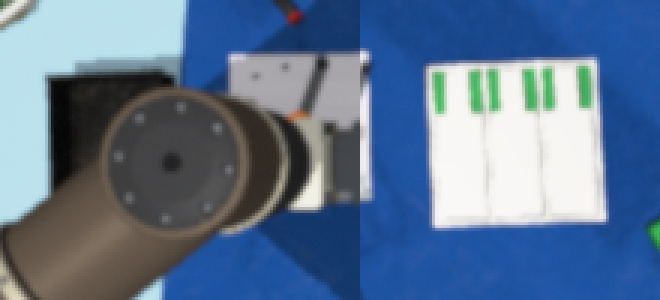

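View pics/s10.png

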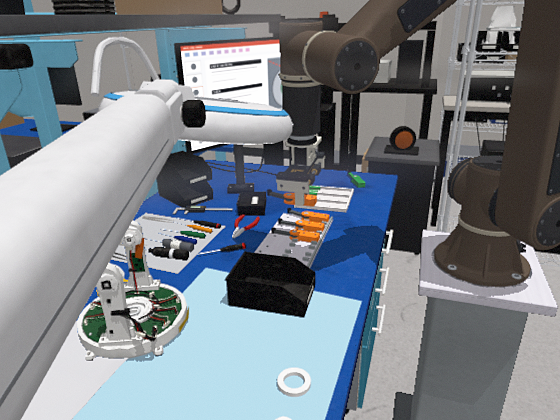

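Call:
{"fn": "move_arm", "kwargs": {"increments": [[[-2, 20, 0], 0], [[-4, 35, 0], 0], [[-4, 35, 0], 0], [[-4, 35, 0], 0], [[-4, 35, 0], 0], [[-4, 35, 0], 0], [[-2, 25, 0], 0], [[0, 6, 0], 0]]}}

```text
clock: 41.1
tool_pos: [0.4364, 0.3116, 0.1453]
orientation: [-176.3, -0.7, 179.9]
force: [-0.1, -0.2, -1.4]
opening: 0.03
```

```bash
python3 - <<'E'
from h import *
s=snap('wrist','w11')
o=ctrl.get_obs();p=o['tool_pos'];print(p,o['orientation'],o['opening'])
for q in [(.571,.2325,.075),(.571,.3635,.075),(.389,.2325,.031),(.389,.3635,.031),(.48,.298,.002)]: print(proj(s,q).round(0))
E
```

```text
[0.43633613 0.31132761 0.14502871] [-176.24666456   -0.72427495  179.87030324] 0.030043552073602958
[187. 365.]
[342. 372.]
[187. 145.]
[347. 146.]
[270. 236.]
```

View pics/w11.png

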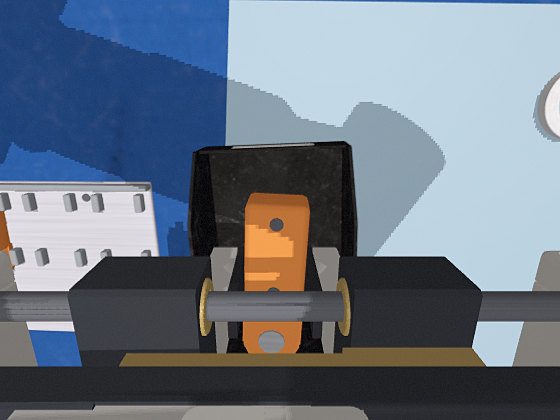

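Call:
{"fn": "move_arm", "kwargs": {"increments": [[[3, 3, -15], 0], [[3, 3, -20], 0], [[0, 0, -20], 0], [[0, 0, -20], 0], [[0, 0, -12], 0], [[0, 0, 0], 0], [[0, 0, 0], 0], [[0, 0, 0], 0]]}}

```text
clock: 41.95
tool_pos: [0.4408, 0.3099, 0.051]
orientation: [-175.8, -1.1, 179.7]
force: [-0.9, -0.5, -2.1]
opening: 0.0305
```

Call:
{"fn": "move_arm", "kwargs": {"increments": [[[1, 4, -6], 0], [[0, 2, -8], 0], [[0, 0, -7], 0], [[0, 0, -4], 0], [[0, 0, 0], 0], [[0, 0, 0], 0], [[0, 0, 0], 0], [[0, 0, 0], 0]]}}

```text
clock: 42.75
tool_pos: [0.4427, 0.3179, 0.0259]
orientation: [-175.9, -0.9, 179.8]
force: [-0.3, 0.2, -1.4]
opening: 0.0299
```

Call:
{"fn": "move_arm", "kwargs": {"increments": [[[0, 0, -4], 0], [[0, 0, -3], 0], [[0, 0, 0], 0], [[0, 0, 0], 0], [[0, 0, 0], 0], [[0, 0, 0], 0], [[0, 0, 0], 0], [[0, 0, 0], 0]]}}

```text
clock: 43.55
tool_pos: [0.443, 0.3181, 0.0188]
orientation: [-176.0, -0.9, 179.8]
force: [-1.0, 0.1, -0.8]
opening: 0.0297
```

Release with a small opening (~40 mm).

Call:
{"fn": "move_arm", "kwargs": {"increments": [[[0, 0, 0], 0], [[0, 0, 0], 0], [[0, 0, 0], 0], [[0, 0, 0], 0], [[0, 0, 0], 0], [[0, 0, 0], 0], [[0, 0, 0], 0], [[0, 0, 0], 0]], "jaw": -0.1}}

```text
clock: 44.35
tool_pos: [0.443, 0.3167, 0.0193]
orientation: [-175.9, -0.9, 179.7]
force: [0.1, -2.3, -0.7]
opening: 0.0395
```

Call:
{"fn": "move_arm", "kwargs": {"increments": [[[0, 0, 6], 0], [[0, 0, 10], 0], [[0, 0, 15], 0], [[0, 0, 20], 0], [[0, 0, 25], 0], [[0, -5, 25], 0], [[-5, -5, 25], 0], [[0, 0, 0], 0]]}}

```text
clock: 45.15
tool_pos: [0.4391, 0.3098, 0.1566]
orientation: [-176.3, -0.6, 179.9]
force: [0.3, 0.7, 0.5]
opening: 0.0392
```

```bash
python3 - <<'E'
from h import *
s=snap('wrist','w12')
o=ctrl.get_obs();p=o['tool_pos'];print(p,o['orientation'],o['opening'])
E
```

```text
[0.43876553 0.30963959 0.15512977] [-176.23086172   -0.69984324  179.86765271] 0.03967470415737284
```

View pics/w12.png

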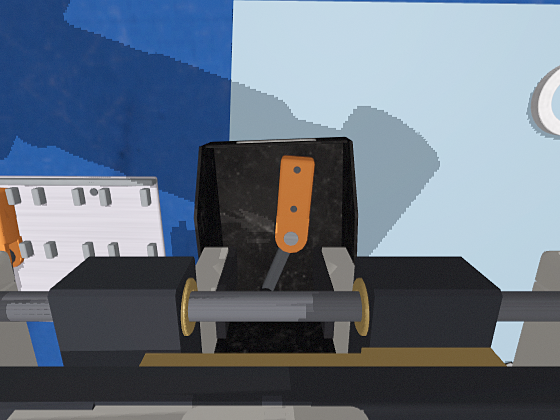

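The link lies flat in the bin with its arm out to the right (px 290,240 to 268,290). I'll nudge it toward the left wall to make room for the second.

Call:
{"fn": "move_arm", "kwargs": {"increments": [[[0, -10, 0], 0], [[1, -10, -20], 0], [[1, 0, -25], 0], [[0, 0, -25], 0], [[0, 0, -20], 0], [[0, 0, -10], 0], [[0, 0, 0], 0], [[0, 0, 0], 0]], "jaw": -1}}

```text
clock: 46.0
tool_pos: [0.4395, 0.2846, 0.0509]
orientation: [-176.1, -0.8, 179.9]
force: [-0.4, 0.0, 0.4]
opening: 0.0006
```

Call:
{"fn": "move_arm", "kwargs": {"increments": [[[0, 0, -10], 0], [[0, 0, -10], 0], [[0, 0, -8], 0], [[0, 0, -4], 0], [[0, 0, 0], 0], [[0, 0, 0], 0], [[0, 0, 0], 0], [[0, 0, 0], 0]]}}

```text
clock: 46.8
tool_pos: [0.4406, 0.2861, 0.0185]
orientation: [-176.3, -0.6, 179.9]
force: [-0.3, 0.0, -0.5]
opening: 0.0002
```

Call:
{"fn": "move_arm", "kwargs": {"increments": [[[0, 3, -2], 0], [[0, 3, 0], 0], [[0, 3, 0], 0], [[0, 3, 0], 0], [[0, 3, 0], 0], [[0, 3, 0], 0], [[0, 3, 0], 0], [[0, 0, 0], 0]]}}

```text
clock: 47.6
tool_pos: [0.4401, 0.3075, 0.0167]
orientation: [-176.2, -0.7, 179.9]
force: [0.1, -1.4, 1.4]
opening: 0.0004
```

Call:
{"fn": "move_arm", "kwargs": {"increments": [[[0, -4, 0], 0], [[0, -3, 15], 0], [[0, 0, 30], 0], [[0, 0, 35], 0], [[0, -5, 35], 0], [[5, -30, 10], 0], [[5, -42, 0], 0], [[5, -42, 0], 0]]}}

```text
clock: 48.4
tool_pos: [0.4566, 0.1837, 0.1468]
orientation: [-176.6, -0.4, -179.7]
force: [0.4, -1.2, -0.3]
opening: 0.0005
```

Call:
{"fn": "move_arm", "kwargs": {"increments": [[[4, -42, 0], 0], [[4, -42, 0], 0], [[4, -42, 0], 0], [[4, -42, 0], 0], [[3, -42, 0], 0], [[2, -30, 0], 0], [[0, -20, 0], 0], [[0, 0, 0], 0]], "jaw": 0.1}}

```text
clock: 49.2
tool_pos: [0.4781, -0.0892, 0.1493]
orientation: [-177.0, 0.2, -179.8]
force: [-0.2, 0.1, 0.1]
opening: 0.0478
```

```bash
python3 - <<'E'
from h import *
s=snap('wrist','w13');snap('top','t13')
o=ctrl.get_obs();p=o['tool_pos'];print(p,o['orientation'],o['opening'])
print(proj(s,(.475,-.1175,.028)), proj(s,p))
a=cv2.imread('pics/t13.png');cv2.imwrite('pics/t13b.png',cv2.resize(a[180:280,130:410],None,fx=2.8,fy=2.8,interpolation=cv2.INTER_CUBIC))
E
```

```text
[ 0.47835648 -0.08763088  0.14942712] [-176.97801903    0.24867263 -179.70741836] 0.047883144818118895
[248.90696936 193.06727881] [276.41552148 262.03611967]
```

View pics/w13.png

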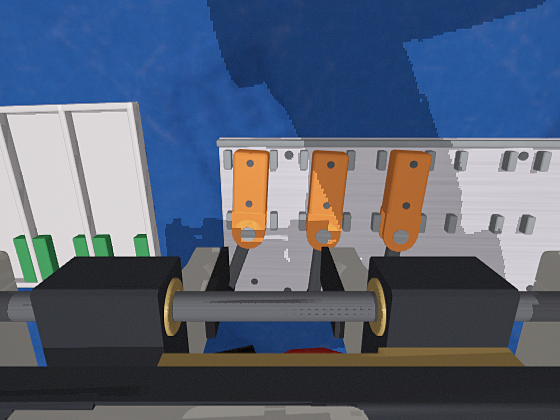

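View pics/t13b.png

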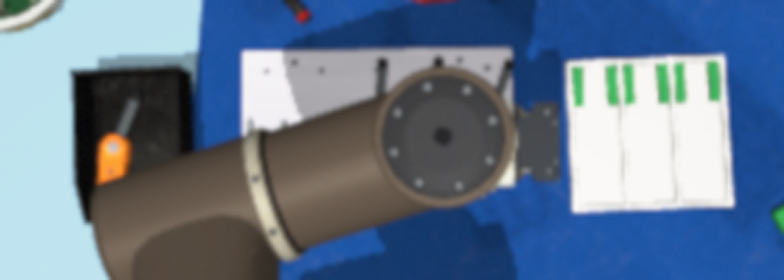

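Call:
{"fn": "move_arm", "kwargs": {"increments": [[[-2, -15, 0], 0], [[-2, -14, -15], 0], [[0, -2, -25], 0], [[-1, 0, -25], 0], [[-1, 0, -20], 0], [[-1, -1, -12], 0], [[0, 0, 0], 0], [[0, 0, 0], 0]]}}

```text
clock: 50.1
tool_pos: [0.475, -0.1132, 0.0514]
orientation: [-177.1, 0.7, -179.2]
force: [0.5, -0.5, 0.5]
opening: 0.0481
```

Call:
{"fn": "move_arm", "kwargs": {"increments": [[[-1, -4, -8], -0.02], [[-1, -1, -10], 0], [[0, 0, -8], 0], [[0, 0, -6], 0], [[0, 0, -5], 0], [[0, 0, 0], 0], [[0, 0, 0], 0], [[0, 0, 0], 0]]}}

```text
clock: 50.9
tool_pos: [0.4747, -0.1176, 0.0132]
orientation: [-177.1, 1.0, 179.7]
force: [-0.7, -0.2, -0.3]
opening: 0.0478
```

Call:
{"fn": "move_arm", "kwargs": {"increments": [[[0, 0, 0], 0], [[0, 0, 0], 0], [[0, 0, 0], 0], [[0, 0, 0], 0], [[0, 0, 0], 0], [[0, 0, 0], 0], [[0, 0, 0], 0], [[0, 0, 0], 0]], "jaw": -1}}

```text
clock: 51.7
tool_pos: [0.4753, -0.1177, 0.0139]
orientation: [-177.1, 1.1, 179.7]
force: [0.7, 0.0, -1.0]
opening: 0.0301
```

Call:
{"fn": "move_arm", "kwargs": {"increments": [[[0, 0, 10], 0], [[0, 0, 15], 0], [[0, 0, 25], 0], [[0, 0, 30], 0], [[0, 0, 30], 0], [[0, 10, 20], 0], [[-4, 30, 10], 0], [[-4, 42, 0], 0]]}}

```text
clock: 52.5
tool_pos: [0.4631, -0.0364, 0.1626]
orientation: [-177.2, 0.8, 179.3]
force: [1.0, 0.6, -1.8]
opening: 0.03
```

Call:
{"fn": "move_arm", "kwargs": {"increments": [[[-4, 42, 0], 0], [[-4, 42, 0], 0], [[-4, 42, 0], 0], [[-4, 42, 0], 0], [[-4, 42, 0], 0], [[-2, 42, 0], 0], [[-1, 30, 0], 0], [[0, 0, 0], 0]]}}

```text
clock: 53.3
tool_pos: [0.4342, 0.2602, 0.1698]
orientation: [-177.7, 1.0, 179.4]
force: [0.0, -0.3, -2.7]
opening: 0.0302
```

```bash
python3 - <<'E'
from h import *
s=snap('wrist','w14')
o=ctrl.get_obs();p=o['tool_pos'];print(p,o['orientation'],o['opening'])
E
```

```text
[0.43391594 0.25874571 0.16964255] [-177.61715845    0.99716748  179.39817806] 0.029861469719770006
```

View pics/w14.png

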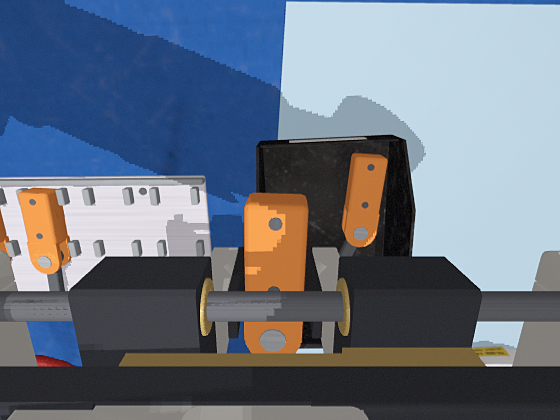

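```bash
python3 - <<'E'
from h import *
s=load('w14')
for u,v,z in [(370,167,.024),(361,235,.024),(258,147,.031),(405,138,.031),(265,152,.031),(398,145,.031)]: print(u,v,back(s,u,v,z).round(4))
E
```

```text
370 167 [0.4146 0.3422 0.024 ]
361 235 [0.4819 0.3388 0.024 ]
258 147 [0.3949 0.2409 0.031 ]
405 138 [0.3877 0.3683 0.031 ]
265 152 [0.3994 0.247  0.031 ]
398 145 [0.3937 0.363  0.031 ]
```

Call:
{"fn": "move_arm", "kwargs": {"increments": [[[4, 12, -5], 0.01], [[4, 12, -20], 0], [[0, 1, -25], 0], [[0, 0, -25], 0], [[0, 0, -25], 0], [[0, 0, -12], 0], [[0, 0, 0], 0], [[0, 0, 0], 0]]}}

```text
clock: 54.15
tool_pos: [0.4431, 0.281, 0.0558]
orientation: [-177.7, 1.0, 179.8]
force: [-0.2, 0.9, -1.9]
opening: 0.03
```

Call:
{"fn": "move_arm", "kwargs": {"increments": [[[0, 2, -10], 0], [[0, 0, -10], 0], [[0, 0, -8], 0], [[0, 0, -6], 0], [[0, 0, -2], 0], [[0, 0, 0], 0], [[0, 0, 0], 0], [[0, 0, 0], 0]]}}

```text
clock: 54.95
tool_pos: [0.4444, 0.2842, 0.0192]
orientation: [-177.9, 1.2, 179.8]
force: [0.7, 0.5, -2.3]
opening: 0.0298
```

Call:
{"fn": "move_arm", "kwargs": {"increments": [[[0, 0, -3], 0], [[0, 0, 0], 0], [[0, 0, 0], 0], [[0, 0, 0], 0], [[0, 0, 0], 0], [[0, 0, 0], 0], [[0, 0, 0], 0], [[0, 0, 0], 0]]}}

```text
clock: 55.75
tool_pos: [0.4448, 0.2847, 0.0168]
orientation: [-178.0, 1.2, 179.8]
force: [-0.3, -0.2, -1.8]
opening: 0.03
```

Call:
{"fn": "move_arm", "kwargs": {"increments": [[[0, 0, 0], 0], [[0, 0, 0], 0], [[0, 0, 0], 0], [[0, 0, 0], 0], [[0, 0, 0], 0], [[0, 0, 0], 0], [[0, 0, 0], 0], [[0, 0, 0], 0]], "jaw": -0.12}}

```text
clock: 56.55
tool_pos: [0.4455, 0.2855, 0.0177]
orientation: [-178.1, 1.3, 179.8]
force: [-0.7, 0.4, 0.1]
opening: 0.0386
```

Call:
{"fn": "move_arm", "kwargs": {"increments": [[[0, 0, 6], 0], [[0, 0, 10], 0], [[0, 0, 15], 0], [[0, 0, 25], 0], [[0, 0, 30], 0], [[0, 0, 30], 0], [[-5, 10, 25], 0], [[0, 0, 0], 0]]}}

```text
clock: 57.35
tool_pos: [0.4399, 0.2945, 0.1694]
orientation: [-178.1, 1.3, 179.8]
force: [0.8, -0.6, 0.2]
opening: 0.0383
```

```bash
python3 - <<'E'
from h import *
s=snap('wrist','w15')
o=ctrl.get_obs();p=o['tool_pos'];print(p,o['orientation'],o['opening'])
E
```

```text
[0.43930865 0.29361083 0.16778488] [-178.03409591    1.25688731  179.82160756] 0.038502345584020756
```

View pics/w15.png

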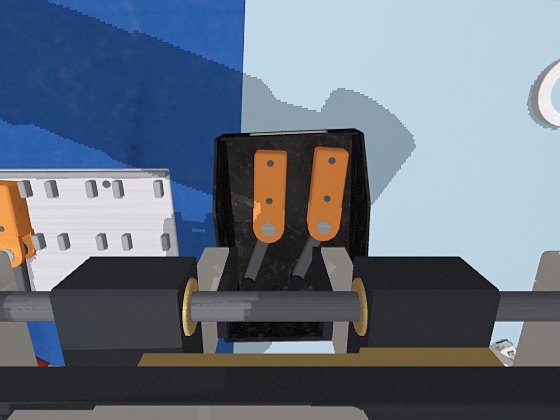

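Both worn links lie flat in the bin with their arms swung to the right. Now the sound ones, starting with L2.

Call:
{"fn": "move_arm", "kwargs": {"increments": [[[2, -20, 0], 0], [[5, -40, 0], 0], [[6, -42, 0], 0], [[6, -42, 0], 0], [[6, -42, -10], 0], [[4, -42, -15], -0.03], [[3, -30, -20], 0], [[0, -10, -20], 0]], "jaw": 0.1}}

```text
clock: 58.2
tool_pos: [0.467, 0.0116, 0.1001]
orientation: [-178.0, 1.2, 178.3]
force: [1.0, 1.9, 1.0]
opening: 0.0482
```

Call:
{"fn": "move_arm", "kwargs": {"increments": [[[0, 0, -10], 0], [[0, 0, -10], 0], [[0, 0, -8], 0], [[0, 0, 0], 0], [[0, 0, 0], 0], [[0, 0, 0], 0], [[0, 0, 0], 0], [[0, 0, 0], 0]]}}

```text
clock: 59.0
tool_pos: [0.465, 0.0106, 0.0692]
orientation: [-177.9, 1.0, 178.3]
force: [-0.1, 0.4, 0.6]
opening: 0.0484
```

```bash
python3 - <<'E'
from h import *
s=snap('wrist','w16')
o=ctrl.get_obs();p=o['tool_pos'];print(p,o['orientation'],o['opening'])
print(proj(s,(.474,.018,.028)), proj(s,p), proj(s,(p[0],p[1],.028)))
E
```

```text
[0.46499877 0.01060257 0.06916756] [-177.88602107    0.95794855  178.26876318] 0.048323417815574574
[287.71937995 243.75591867] [273.3841431 261.5007466] [275.96140127 231.1302886 ]
```

View pics/w16.png

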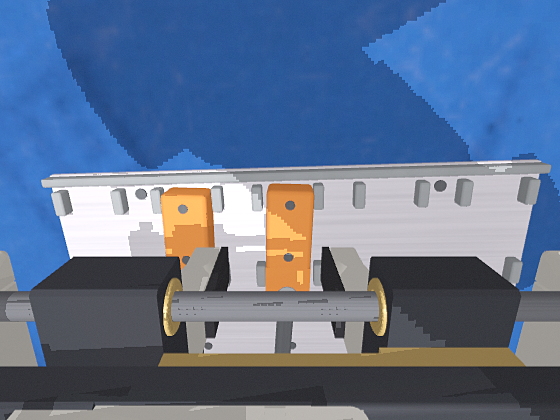

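Call:
{"fn": "move_arm", "kwargs": {"increments": [[[5, 4, -4], 0], [[4, 4, -10], 0], [[0, 0, -12], 0], [[0, 0, -10], 0], [[0, 0, -8], 0], [[0, 0, -5], 0], [[0, 0, 0], 0], [[0, 0, 0], 0]]}}

```text
clock: 59.85
tool_pos: [0.4763, 0.0206, 0.0157]
orientation: [-177.9, 1.0, 178.3]
force: [-0.3, 0.4, 0.4]
opening: 0.0486
```

Call:
{"fn": "move_arm", "kwargs": {"increments": [[[-2, -2, 0], 0], [[0, 0, 0], 0], [[0, 0, 0], 0], [[0, 0, 0], 0], [[0, 0, 0], 0], [[0, 0, 0], 0], [[0, 0, 0], 0], [[0, 0, 0], 0]], "jaw": -1}}

```text
clock: 60.65
tool_pos: [0.4745, 0.0183, 0.0169]
orientation: [-177.9, 1.1, 178.3]
force: [-0.3, -0.6, -1.6]
opening: 0.0296
```

Call:
{"fn": "move_arm", "kwargs": {"increments": [[[0, 0, 10], 0], [[0, 0, 15], 0], [[0, 0, 25], 0], [[0, 0, 25], 0], [[0, 0, 25], 0], [[0, -10, 10], 0], [[0, -30, 0], 0], [[0, -42, 0], 0]]}}

```text
clock: 61.45
tool_pos: [0.4741, -0.0633, 0.1351]
orientation: [-178.0, 1.2, 178.6]
force: [0.3, -0.0, -1.4]
opening: 0.0292
```

```bash
python3 - <<'E'
from h import *
s=snap('wrist','w17');snap('top','t17')
o=ctrl.get_obs();p=o['tool_pos'];print(p,o['orientation'],o['opening'])
E
```

```text
[ 0.47268325 -0.0664967   0.13433042] [-177.9701235     1.06170533  178.31898255] 0.029625610346752394
```

View pics/w17.png

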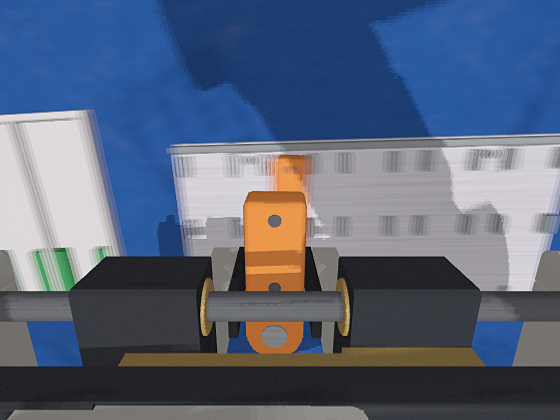

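Call:
{"fn": "move_arm", "kwargs": {"increments": [[[-2, -30, 0], 0], [[-2, -30, 0], 0], [[-2, -25, 0], 0], [[-2, -20, 0], 0], [[0, -5, 0], 0], [[0, 0, 0], 0], [[0, 0, 0], 0], [[0, 0, 0], 0]]}}

```text
clock: 62.35
tool_pos: [0.4608, -0.1821, 0.1329]
orientation: [-178.1, 0.9, 178.1]
force: [-0.4, 0.2, -2.1]
opening: 0.0298
```

```bash
python3 - <<'E'
from h import *
s=snap('wrist','w18');snap('top','t18')
o=ctrl.get_obs();p=o['tool_pos'];print(p,o['orientation'],o['opening'])
a=cv2.imread('pics/t18.png');cv2.imwrite('pics/t18b.png',cv2.resize(a[185:270,310:410],None,fx=7,fy=7,interpolation=cv2.INTER_CUBIC))
w=cv2.imread('pics/w18.png');cv2.imwrite('pics/w18b.png',cv2.resize(w,(800,600),interpolation=cv2.INTER_CUBIC))
E
```

```text
[ 0.46089488 -0.18201554  0.1329797 ] [-178.05430336    0.86552572  178.13524634] 0.029772662472462498
```

View pics/w18b.png

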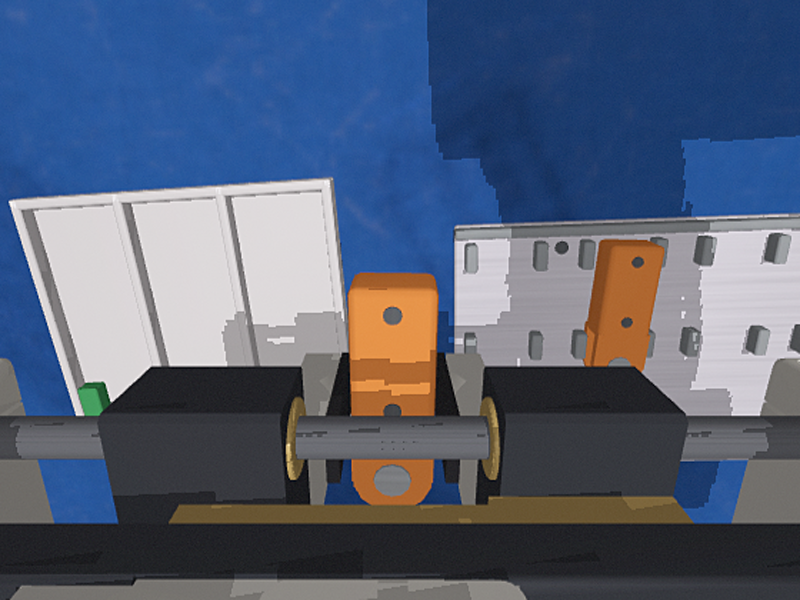

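View pics/t18b.png

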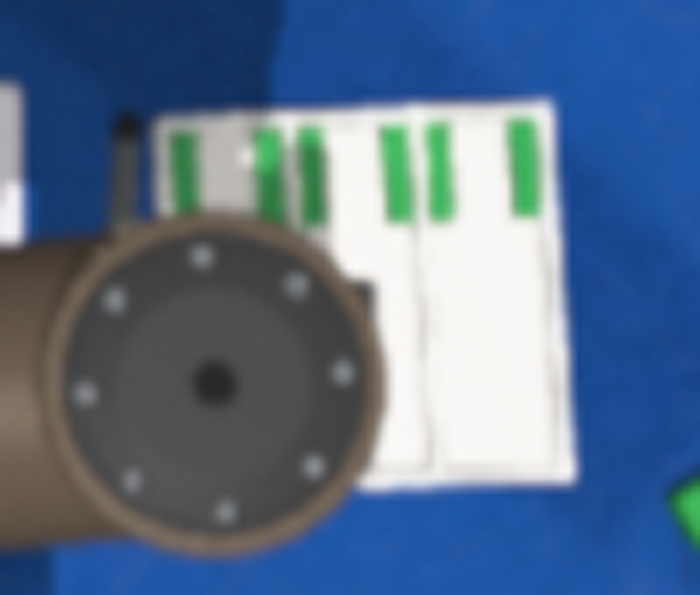

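```bash
python3 - <<'E'
from h import *
s=load('w18');t=load('t18')
for p in [(11,203),(331,180),(118,194),(223,187),(341,300),(45,290),(79,415),(159,360),(258,365)]: print(p,back(s,p[0]*.7,p[1]*.7,.014).round(4))
# green blocks in top
hsv=cv2.cvtColor(t['color'],cv2.COLOR_RGB2HSV);m=cv2.inRange(hsv,(50,90,40),(80,255,255))
for u,v in [(155,115),(550,98),(578,485),(360,490)]: print('top',back(t,310+u/7,185+v/7,.014).round(4))
for nm in ('t10','t1'):
  t=load(nm);hsv=cv2.cvtColor(t['color'],cv2.COLOR_RGB2HSV);m=cv2.inRange(hsv,(50,90,40),(80,255,255))
  for c,st,_ in blobs(m,15):
    if c[0]>325 and c[0]<400: print(nm,c.round(1),st,back(t,*c,.014).round(4))
  w=cv2.inRange(hsv,(0,0,110),(180,40,255))
  for c,st,mm in blobs(w|m,500):
    if 330<c[0]<400 and 200<c[1]<260: 
       r=cv2.minAreaRect(np.argwhere(mm)[:,::-1].astype(np.float32)); b=cv2.boxPoints(r); print(r,[back(t,x,y,.012).round(4)[:2].tolist() for x,y in b], back(t,*r[0],.012).round(4))
E
```

```text
(11, 203) [ 0.4076 -0.4093  0.014 ]
(331, 180) [ 0.4002 -0.2184  0.014 ]
(118, 194) [ 0.4043 -0.3437  0.014 ]
(223, 187) [ 0.4022 -0.2812  0.014 ]
(341, 300) [ 0.4724 -0.2176  0.014 ]
(45, 290) [ 0.4618 -0.4032  0.014 ]
(79, 415) [ 0.5517 -0.4034  0.014 ]
(159, 360) [ 0.5112 -0.3396  0.014 ]
(258, 365) [ 0.5159 -0.2747  0.014 ]
top [ 0.5822 -0.2165  0.014 ]
top [ 0.5891 -0.4087  0.014 ]
top [ 0.4017 -0.417   0.014 ]
top [ 0.3998 -0.3122  0.014 ]
t10 [366.4 209. ] [365 203   4  13  40] [ 0.5552 -0.3324  0.014 ]
t10 [372.3 208.5] [371 203   4  13  33] [ 0.5569 -0.3525  0.014 ]
t10 [384.6 208.4] [383 202   4  14  41] [ 0.557  -0.3944  0.014 ]
t10 [336.1 210.2] [335 204   3  14  36] [ 0.5519 -0.2293  0.014 ]
t10 [348.1 209.8] [347 204   4  13  38] [ 0.5529 -0.2703  0.014 ]
t10 [354.2 209.4] [353 204   3  13  33] [ 0.5544 -0.291   0.014 ]
((361.3595886230469, 227.13084411621094), (54.161338806152344, 57.65829849243164), 87.61405944824219) [[0.5829, -0.2142], [0.5897, -0.4109], [0.4059, -0.4133], [0.3989, -0.2189]] [ 0.4938 -0.3144  0.012 ]
t1 [366.4 209. ] [365 203   4  13  40] [ 0.5552 -0.3324  0.014 ]
t1 [372.3 208.5] [371 203   4  13  32] [ 0.5569 -0.3527  0.014 ]
t1 [384.6 208.4] [383 202   4  14  41] [ 0.557  -0.3944  0.014 ]
t1 [336.1 210.2] [335 204   3  14  36] [ 0.5519 -0.2293  0.014 ]
t1 [348.1 209.8] [347 204   4  13  38] [ 0.5529 -0.2703  0.014 ]
t1 [354.2 209.4] [353 204   3  13  33] [ 0.5544 -0.291   0.014 ]
((361.3650207519531, 227.12538146972656), (54.076759338378906, 57.71385192871094), 87.70938873291016) [[0.5829, -0.2143], [0.5894, -0.4111], [0.4059, -0.4133], [0.3992, -0.2187]] [ 0.4938 -0.3145  0.012 ]
```

Call:
{"fn": "move_arm", "kwargs": {"increments": [[[-3, -25, 0], 0.04], [[-3, -25, 0], 0.04], [[-2, -18, -10], 0], [[0, -2, -20], 0], [[0, 0, -25], 0], [[0, 0, -15], 0], [[0, 0, 0], 0], [[0, 0, 0], 0]]}}

```text
clock: 63.25
tool_pos: [0.4561, -0.2506, 0.0629]
orientation: [-178.0, 1.1, -176.6]
force: [1.1, 0.3, -0.7]
opening: 0.0296
```

```bash
python3 - <<'E'
from h import *
s=snap('wrist','w19');snap('top','t19')
o=ctrl.get_obs();p=o['tool_pos'];print(p,o['orientation'],o['opening'])
a=cv2.imread('pics/t19.png');w=cv2.imread('pics/w19.png');cv2.imwrite('pics/w19b.png',np.hstack([w,cv2.resize(a[185:270,310:410],(494,420),interpolation=cv2.INTER_CUBIC)])[:,254:])
E
```

```text
[ 0.45632119 -0.25069398  0.06328344] [-177.98218584    1.18694015 -176.56840838] 0.029487401095743375
```

View pics/w19b.png

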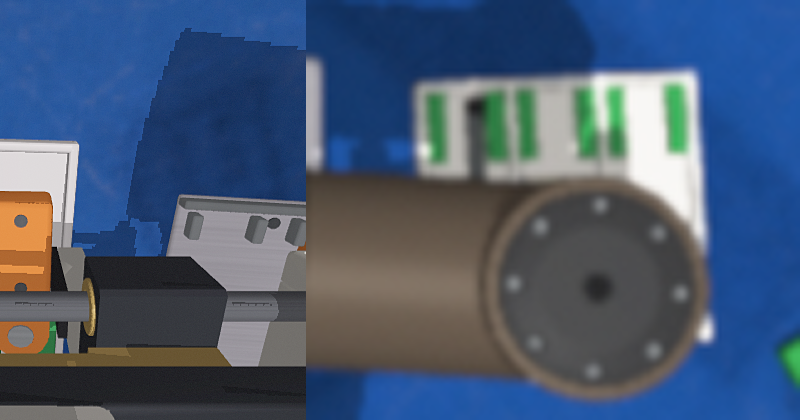

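View pics/w19.png

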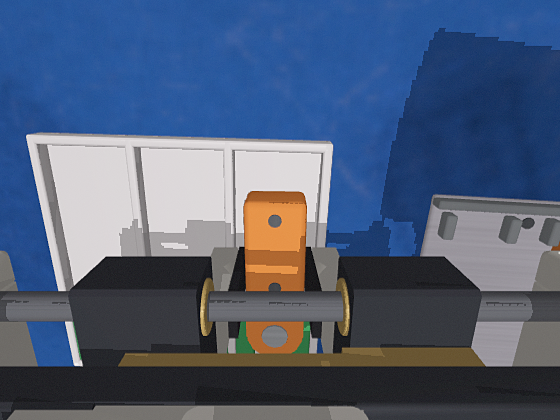

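Call:
{"fn": "move_arm", "kwargs": {"increments": [[[-3, -2, -10], -0.02], [[0, -1, -12], 0], [[0, 0, -10], 0], [[0, 0, -8], 0], [[0, 0, -3], 0], [[0, 0, 0], 0], [[0, 0, 0], 0], [[0, 0, 0], 0]]}}

```text
clock: 64.15
tool_pos: [0.4551, -0.2539, 0.0203]
orientation: [-177.9, 1.5, -177.9]
force: [-0.3, 0.0, -1.3]
opening: 0.0298
```

Call:
{"fn": "move_arm", "kwargs": {"increments": [[[-2, 2, -3], 0], [[0, 0, 0], 0], [[0, 0, 0], 0], [[0, 0, 0], 0], [[0, 0, 0], 0], [[0, 0, 0], 0], [[0, 0, 0], 0], [[0, 0, 0], 0]]}}

```text
clock: 64.95
tool_pos: [0.4538, -0.2518, 0.0181]
orientation: [-177.9, 1.6, -177.9]
force: [0.3, -0.1, -0.3]
opening: 0.0292
```

```bash
python3 - <<'E'
from h import *
o=ctrl.get_obs();p=o['tool_pos'];print(p,o['force'])
snap('side','s20');snap('top','t20');b=cv2.imread('pics/s20.png');a=cv2.imread('pics/t20.png');cv2.imwrite('pics/c20.png',np.hstack([cv2.resize(a[195:245,315:385],(480,343),interpolation=cv2.INTER_CUBIC),cv2.resize(b[165:225,270:370],(320*343//343,343),interpolation=cv2.INTER_CUBIC)]))
E
```

```text
[ 0.4537691  -0.25178768  0.01810997] [ 0.30876585 -0.11242991 -0.25940313]
```

View pics/c20.png

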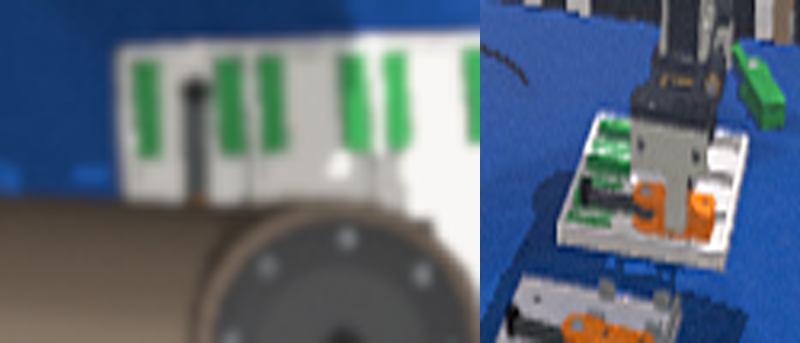

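The knob (194,93) sits in the neck between the green blocks (160–215). Releasing.

Call:
{"fn": "move_arm", "kwargs": {"increments": [[[0, 0, -1], 0], [[0, 0, 0], 0], [[0, 0, 0], 0], [[0, 0, 0], 0], [[0, 0, 0], 0], [[0, 0, 0], 0], [[0, 0, 0], 0], [[0, 0, 0], 0]], "jaw": -0.12}}

```text
clock: 65.85
tool_pos: [0.4546, -0.252, 0.0176]
orientation: [-177.9, 1.7, -177.8]
force: [-1.0, 0.5, 0.2]
opening: 0.0389
```

Call:
{"fn": "move_arm", "kwargs": {"increments": [[[0, 0, 6], 0], [[0, 0, 10], 0], [[0, 0, 20], 0], [[0, 0, 30], 0], [[1, 15, 25], -0.04], [[2, 35, 10], -0.04], [[3, 42, 0], 0], [[3, 42, 0], 0]]}}

```text
clock: 66.65
tool_pos: [0.4634, -0.1175, 0.1282]
orientation: [-178.0, 1.9, 177.0]
force: [0.8, 0.9, 0.2]
opening: 0.0385
```

Call:
{"fn": "move_arm", "kwargs": {"increments": [[[3, 35, 0], 0], [[3, 20, -10], 0], [[0, 6, -20], 0], [[0, 0, -15], 0], [[0, 0, 0], 0], [[0, 0, 0], 0], [[0, 0, 0], 0], [[0, 0, 0], 0]], "jaw": 0.1}}

```text
clock: 67.45
tool_pos: [0.473, -0.0486, 0.0917]
orientation: [-178.2, 2.7, 177.4]
force: [0.7, 0.9, -0.2]
opening: 0.0483
```

```bash
python3 - <<'E'
from h import *
s=snap('wrist','w21');snap('top','t21')
o=ctrl.get_obs();p=o['tool_pos'];print(p,o['orientation'],o['opening'])
print(proj(s,(.4745,-.05,.028)), proj(s,p), proj(s,(p[0],p[1],.028)))
E
```

```text
[ 0.47293533 -0.04863199  0.09154514] [-178.21407143    2.70843052  177.36072774] 0.04848462852073103
[274.65982593 218.19580703] [273.38097686 261.22065628] [276.49077032 216.08251763]
```

View pics/w21.png

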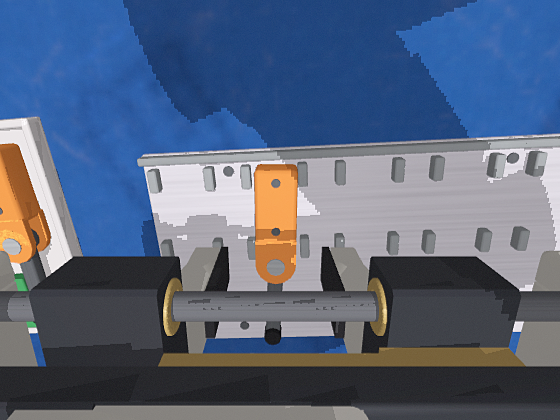

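Call:
{"fn": "move_arm", "kwargs": {"increments": [[[0, -1, -15], 0], [[0, 0, -18], 0], [[0, 0, -15], 0], [[-1, 0, -10], 0], [[-1, 0, -5], 0], [[0, 0, 0], 0], [[0, 0, 0], 0], [[0, 0, 0], 0]]}}

```text
clock: 68.35
tool_pos: [0.4734, -0.0502, 0.0299]
orientation: [-178.3, 3.1, 177.2]
force: [0.4, 0.9, 0.1]
opening: 0.0483
```

Call:
{"fn": "move_arm", "kwargs": {"increments": [[[0, 0, -6], 0], [[0, 0, -5], 0], [[0, 0, -3], 0], [[0, 0, 0], 0], [[0, 0, 0], 0], [[0, 0, 0], 0], [[0, 0, 0], 0], [[0, 0, 0], 0]]}}

```text
clock: 69.15
tool_pos: [0.4744, -0.0499, 0.0158]
orientation: [-178.4, 3.2, 177.3]
force: [-1.4, -0.7, 0.9]
opening: 0.0479
```

Call:
{"fn": "move_arm", "kwargs": {"increments": [[[0, 0, 0], 0], [[0, 0, 0], 0], [[0, 0, 0], 0], [[0, 0, 0], 0], [[0, 0, 0], 0], [[0, 0, 0], 0], [[0, 0, 0], 0], [[0, 0, 0], 0]], "jaw": -1}}

```text
clock: 69.95
tool_pos: [0.4745, -0.0501, 0.0161]
orientation: [-178.4, 3.2, 177.3]
force: [1.1, -1.2, 0.3]
opening: 0.0296
```

Call:
{"fn": "move_arm", "kwargs": {"increments": [[[0, 0, 10], 0], [[0, 0, 15], 0], [[0, 0, 25], 0], [[0, 0, 25], 0], [[0, 0, 25], 0], [[0, -10, 10], 0.03], [[0, -30, 0], 0.03], [[0, -42, 0], 0]]}}

```text
clock: 70.75
tool_pos: [0.4719, -0.1308, 0.1343]
orientation: [-178.4, 3.1, -178.8]
force: [1.0, -0.1, -1.8]
opening: 0.0294
```

Call:
{"fn": "move_arm", "kwargs": {"increments": [[[-2, -42, 0], 0.01], [[-2, -42, 0], 0.01], [[-3, -42, 0], 0], [[-3, -42, 0], 0], [[-2, -35, 0], 0], [[-1, -20, 0], 0], [[0, -5, 0], 0], [[0, 0, 0], 0]]}}

```text
clock: 71.55
tool_pos: [0.4545, -0.3695, 0.1387]
orientation: [-178.6, 3.2, -177.8]
force: [-0.1, -0.2, -2.1]
opening: 0.0298
```

```bash
python3 - <<'E'
from h import *
s=snap('wrist','w22');snap('top','t22')
o=ctrl.get_obs();p=o['tool_pos'];print(p,o['orientation'],o['opening'])
a=cv2.imread('pics/t22.png');cv2.imwrite('pics/t22b.png',cv2.resize(a[185:270,310:410],None,fx=7,fy=7,interpolation=cv2.INTER_CUBIC))
E
```

```text
[ 0.45476158 -0.36847967  0.13875678] [-178.59867848    3.24306421 -177.73533132] 0.029647247064664047
```

View pics/w22.png

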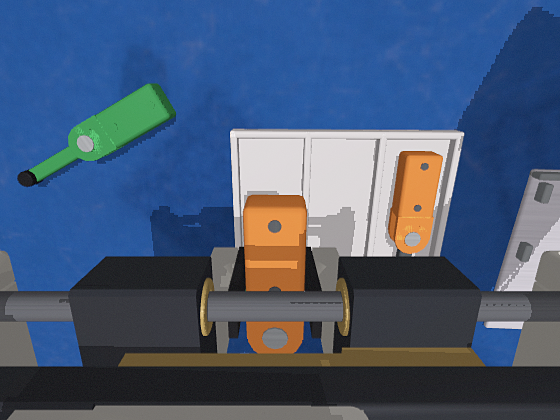

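View pics/t22b.png

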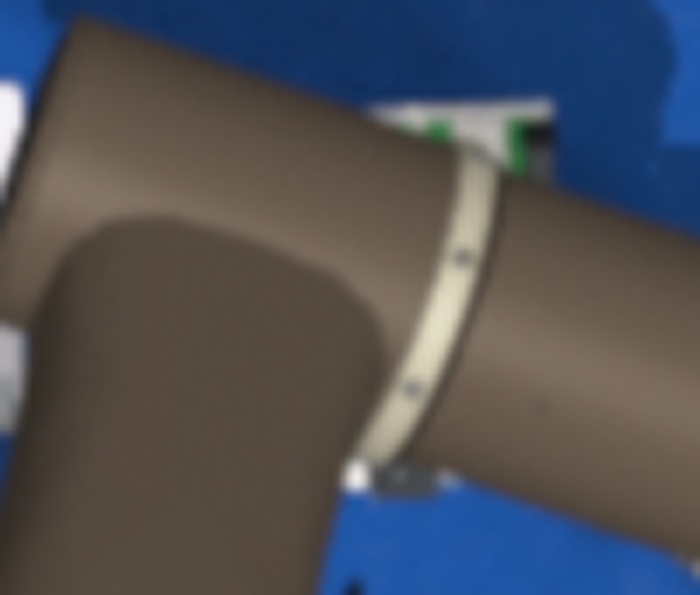

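```bash
python3 - <<'E'
from h import *
s=load('w22')
for p in [(231,131),(463,134),(306,133),(382,133),(313,250),(242,195),(368,250)]: print(p,back(s,*p,.014).round(4))
for p in [(424,167),(417,208),(411,239)]: print('L2',back(s,*p,.026).round(4))
for y in (-.372,-.377): print(proj(s,(.4565,y,.016)))
E
```

```text
(231, 131) [ 0.4061 -0.4097  0.014 ]
(463, 134) [ 0.4009 -0.2202  0.014 ]
(306, 133) [ 0.4052 -0.3478  0.014 ]
(382, 133) [ 0.4027 -0.2858  0.014 ]
(313, 250) [ 0.5131 -0.3337  0.014 ]
(242, 195) [ 0.4616 -0.4005  0.014 ]
(368, 250) [ 0.5105 -0.2826  0.014 ]
L2 [ 0.4268 -0.2516  0.026 ]
L2 [ 0.4624 -0.2506  0.026 ]
L2 [ 0.4916 -0.2503  0.026 ]
[274.36009317 191.63750533]
[268.63779209 191.39364058]
```

Call:
{"fn": "move_arm", "kwargs": {"increments": [[[1, -5, -10], 0], [[0, -3, -20], 0], [[0, 0, -22], 0], [[0, 0, -20], 0], [[0, 0, -12], 0], [[0, 0, 0], 0], [[0, 0, 0], 0], [[0, 0, 0], 0]]}}

```text
clock: 72.45
tool_pos: [0.4583, -0.3714, 0.0521]
orientation: [-178.6, 3.4, -177.2]
force: [-0.1, 0.4, -2.6]
opening: 0.0297
```

Call:
{"fn": "move_arm", "kwargs": {"increments": [[[-1, -4, -6], -0.01], [[0, -2, -10], 0], [[0, 0, -8], 0], [[0, 0, -6], 0], [[0, 0, -2], 0], [[0, 0, 0], 0], [[0, 0, 0], 0], [[0, 0, 0], 0]]}}

```text
clock: 73.25
tool_pos: [0.4583, -0.3787, 0.0192]
orientation: [-178.5, 3.6, -177.8]
force: [0.7, 0.3, -2.2]
opening: 0.0296
```

```bash
python3 - <<'E'
from h import *
o=ctrl.get_obs();p=o['tool_pos'];print(p,o['force'])
snap('side','s23');b=cv2.imread('pics/s23.png');cv2.imwrite('pics/c23.png',cv2.resize(b[160:230,270:380],None,fx=7,fy=7,interpolation=cv2.INTER_CUBIC))
E
```

```text
[ 0.45830062 -0.37867109  0.01917997] [ 0.73034837  0.32010555 -2.2042506 ]
```

View pics/c23.png

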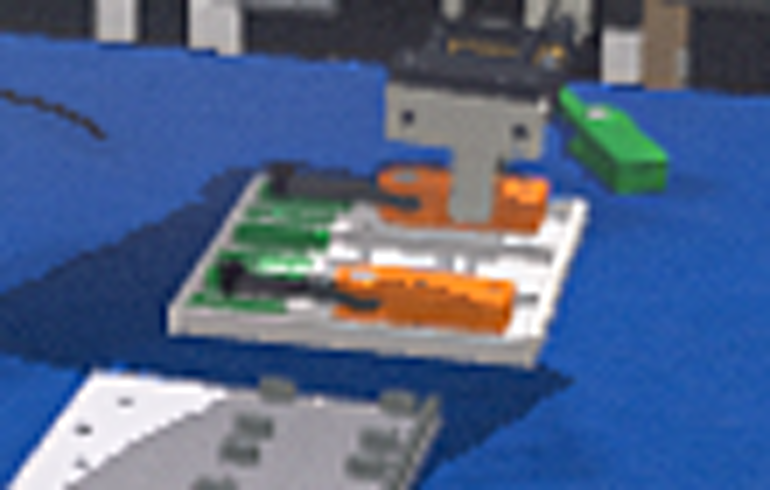

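Looks good; a small correction, then release.

Call:
{"fn": "move_arm", "kwargs": {"increments": [[[-2, 2, -2], 0], [[0, 0, 0], 0], [[0, 0, 0], 0], [[0, 0, 0], 0], [[0, 0, 0], 0], [[0, 0, 0], 0], [[0, 0, 0], 0], [[0, 0, 0], 0]]}}

```text
clock: 74.1
tool_pos: [0.4568, -0.3766, 0.018]
orientation: [-178.4, 3.6, -177.8]
force: [-0.1, -0.7, -1.9]
opening: 0.0296
```

Call:
{"fn": "move_arm", "kwargs": {"increments": [[[0, 0, 0], 0], [[0, 0, 0], 0], [[0, 0, 0], 0], [[0, 0, 0], 0], [[0, 0, 0], 0], [[0, 0, 0], 0], [[0, 0, 0], 0], [[0, 0, 0], 0]], "jaw": -0.12}}

```text
clock: 74.9
tool_pos: [0.4579, -0.3772, 0.019]
orientation: [-178.4, 3.8, -177.8]
force: [0.2, -0.5, -0.1]
opening: 0.0382
```

Call:
{"fn": "move_arm", "kwargs": {"increments": [[[0, 0, 6], 0], [[0, 0, 10], 0], [[0, 0, 20], 0], [[0, 0, 30], 0], [[0, 0, 35], 0], [[-10, 0, 40], 0], [[-10, 0, 40], 0], [[-10, 0, 20], 0]]}}

```text
clock: 75.7
tool_pos: [0.4245, -0.376, 0.2294]
orientation: [-178.4, 3.5, -177.7]
force: [0.4, -0.3, -0.3]
opening: 0.0389
```

```bash
python3 - <<'E'
from h import *
s=snap('wrist','w24');snap('side','s24')
o=ctrl.get_obs();p=o['tool_pos'];print(p,o['orientation'],o['opening'])
E
```

```text
[ 0.42449833 -0.37625187  0.22988756] [-178.37122119    3.63654793 -177.74800039] 0.03849244754858156
```

View pics/w24.png

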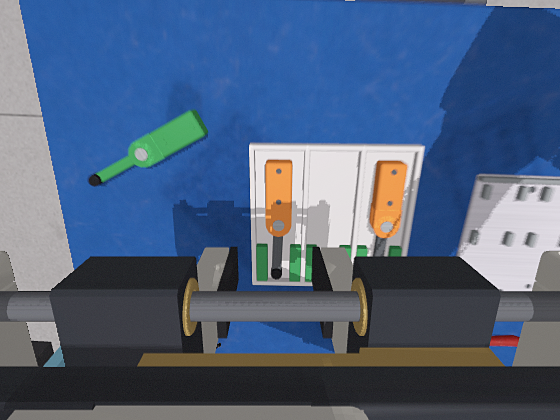

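View pics/s24.png

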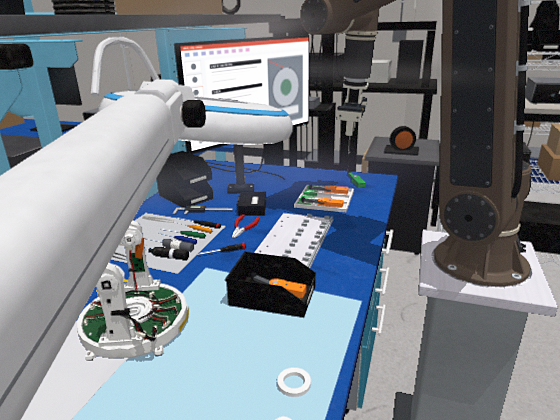

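Call:
{"fn": "move_arm", "kwargs": {"increments": [[[-15, -20, 10], 0], [[-20, -35, 5], 0], [[-20, -35, 0], 0], [[-20, -35, 0], 0], [[-20, -35, 0], 0], [[-20, -35, 0], 0], [[-10, -20, 0], 0], [[0, 0, 0], 0]]}}

```text
clock: 76.6
tool_pos: [0.2933, -0.5966, 0.2488]
orientation: [-178.3, 3.9, -177.5]
force: [-0.3, -0.1, -0.4]
opening: 0.0386
```

```bash
python3 - <<'E'
from h import *
snap('top','t25');a=cv2.imread('pics/t25.png');cv2.imwrite('pics/t25b.png',cv2.resize(a[150:275,140:410],None,fx=2.95,fy=2.95,interpolation=cv2.INTER_CUBIC));cv2.imwrite('pics/t25c.png',cv2.resize(a[185:270,320:400],None,fx=7,fy=7,interpolation=cv2.INTER_CUBIC))
E
```

```text
(no output)
```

View pics/t25b.png

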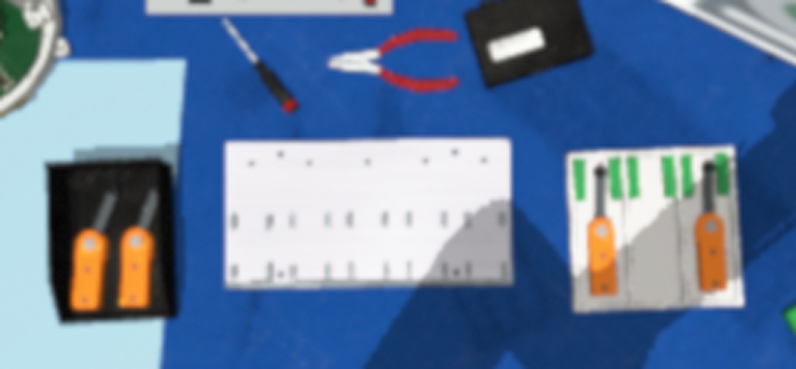

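View pics/t25c.png

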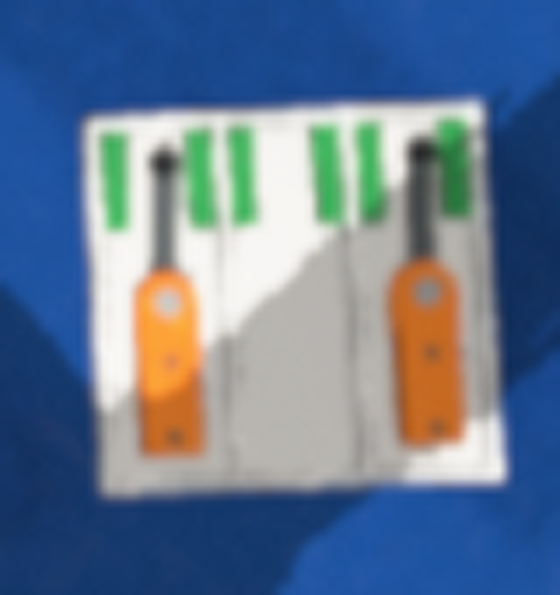

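Everything is in place: worn arms out to the right in the bin, sound arms in the necks, pliers and driver where they were. Handing in.

```bash
python3 - <<'E'
from h import *
a=load('t1')['color'].astype(int);b=load('t25')['color'].astype(int)
print('tools area diff',np.abs(a-b)[150:190,205:300].mean())
print(ctrl.close_job())
E
```

```text
tools area diff 22.987368421052633
the job is handed in; nothing more can be done
None
```

I rocked all four links in the rack (one nest was empty), sorted them, and handed the job in after about 77 s.

| Link (left to right in the rack) | Play | Verdict | Where it is now |
|---|---|---|---|
| 1st | about 40 mm of total swing at the tip | worn | bin, arm swung out to the right |
| 2nd | only a few mm | sound | left tray compartment |
| 3rd | only a few mm | sound | right tray compartment |
| 4th | about 40 mm of total swing at the tip | worn | bin, arm swung out to the right |

- **Order:** All arms went to their left stops first, then all to their right stops. I pushed each to roughly 15–32 N against its stop.
- **Final pictures:**
  - The two sound links lie flat, each with its arm in the neck.
  - The bin stands upright with both worn arms swung out.
  - The pliers and screwdriver look where they were at the start.
- **Checks that failed or disagreed:**
  - **Tools check:** an automatic before/after image comparison gave a large difference (23). The arm probably covered part of that area in the "before" picture, so I went by eye instead and did not settle it.
  - **Touched knobs:** while coming down beside the 2nd link, the fingertip rested on its knob with about 8 N. It also came down close against the 3rd link's arm. I lifted and repositioned both times.
  - **Bin contact:** the fingers may have touched the bin wall with about 2 N during a release, and the bin measured a few millimetres further left afterwards. I also pushed the first worn link about 20 mm sideways inside the bin to make room for the second.
  - **Tilt:** the gripper ended up about 4° off vertical. The links still lie flat.

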